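# Turn lock covers hollow side up and blow them out

## Task

The primed lock covers lie red face up on the old blue shutter: turn them over with the turning ramp and lay them all, hollow side up, flat and side by side on the blow-off grille. Then open the air valve fully and give them air with the blow gun, first on the soft stage for about a second, then through the pressure point and held at full for about two seconds; let the lever go and shut the air again. The covers are thin sheet and bow easily, so hold them lightly, and leave the other things on the bench where they are.

Things in the scene. Friction and masses are not known exactly. Their poses are not given: they have to be found in the camera images.
- cover_1: thin stamped steel lock cover, a shallow lid 48 (x) x 90 (y) x 14 mm, walls 3, 90 g; closed face primed oxide red, hollow side bare steel. Origin: centre of the open side; z points out of the red face (14 mm away), so z up = red up, as it starts on the shutter. A 20 N grip across its 48 mm carries it; over 80 N of finger force (both fingers added) bows it. May be absent
- cover_2: thin stamped steel lock cover, a shallow lid 48 (x) x 90 (y) x 14 mm, walls 3, 90 g; closed face primed oxide red, hollow side bare steel. Origin: centre of the open side; z points out of the red face (14 mm away), so z up = red up, as it starts on the shutter. A 20 N grip across its 48 mm carries it; over 80 N of finger force (both fingers added) bows it. May be absent
- cover_3: thin stamped steel lock cover, a shallow lid 48 (x) x 90 (y) x 14 mm, walls 3, 90 g; closed face primed oxide red, hollow side bare steel. Origin: centre of the open side; z points out of the red face (14 mm away), so z up = red up, as it starts on the shutter. A 20 N grip across its 48 mm carries it; over 80 N of finger force (both fingers added) bows it. May be absent
- shutter: old blue shutter panel lying on the bench, 250 (x) x 280 (y) x 28 mm thick; origin at the centre of its underside, so its top is 28 mm above the origin
- ramp: plywood turning ramp, base 150 (x) x 210 (y) mm, fixed; origin on the bench near its middle; downhill is +y. A cover is stood on end in the V seat at the top (width along x, red face to downhill), leaning back on the back rest; pushed from behind in +y near its top edge until past upright, it falls red face down on the slope and slides down, perhaps to the stop strip at the foot
- ramp_seat (a point): bottom corner of the V seat, mid-width. From it the back rest (60 mm wide, 8 thick) rises 55 mm, leaning back (to -y) at 60 degrees to the level, and a ledge (70 wide) rises 17 mm to +y, square to the back rest, up to the crest. A cover in the seat rests its hollow side on the back rest at 60 degrees, 35 mm proud of its top, free at both sides
- ramp_crest (a point): crest, mid-width, where the ledge ends and the slope begins: 32 degrees down in +y, 150 mm long, 150 wide, with kerbs 10 mm high (138 mm between them) and at its foot a stop strip about 18 mm high
- grille: dark steel blow-off grille, nine bars along its y, 224 (x) x 250 (y) mm; origin at the centre of its underside, bar tops 35 mm above the origin. Room for three covers side by side or end to end
- station: compressed-air blow-off station behind the ramp, fixed: 70 x 420 mm base along its y with filter regulator (165 mm high, at its -y end), ball valve, pipe, and a blow gun on its side, handle along y, nozzle towards the grille. Origin on the bench under the pipe; x points away from the robot
- valve (a joint): valve handle, rad: 0 shut (across the pipe, pointing to the station's -x), 1.57 fully open (along the pipe, pointing to its +y). Opens clockwise seen from above, about the vertical through valve_axis; stays where it is left; about 2 N at the grip turns it
- valve_axis (a point): on the valve's turning axis at mid-height of the blue grip, 85 mm above the bench; the pipe's top is 22 mm lower, the valve body's 17 mm lower
- valve_tip (a point): middle of the blue valve grip, 50 mm from the axis; the grip is 45 mm long (25 to 70 mm from the axis), 16 wide and 12 high
- trigger_soft (a joint): first (soft) stage of the red gun lever, rad: 0 let go, 0.14 at the pressure point. Light spring, about 3 to 5 N at the lever face. Soft air flows above 0.10
- trigger_full (a joint): second (full) stage of the same lever, rad: stays 0 until, with the first stage fully in, the pressure point is overcome (about 12 N at the lever face); 0.115 fully in (16 N). Full air flows above 0.07. The lever's turn is the sum of both stages; it springs back when let go
- lever_face (a point): on the lever's outer face near its free end, 68 mm from its pivot, 85 mm above the bench. The lever is 88 mm long, 10 thick, 20 high, runs along the station's y and is squeezed in its +x towards the handle: here 9.5 mm to the pressure point, 17 mm in all. It can be pinched against the handle or pushed
- gun_handle (a point): on the handle's back (+x) face opposite lever_face, 58 mm from it when let go, 85 mm above the bench. The handle is fixed, 26 mm thick, 24 high, with 40 mm or more of space on both sides and 60 mm below it here
- spanner: steel spanner, a bystander: leave it alone
- screwdriver: screwdriver, a bystander: leave it alone
- strap_hinge: old dark strap hinge, 190 mm long, a bystander: leave it alone
- sanding_block: cork sanding block 70 x 110 x 38, a bystander: leave it alone
- paint_tin: paint tin, 90 across, 120 high, a bystander: leave it alone
- screw_jar: amber jar of screws, a bystander: leave it alone
Mind the look-alikes: they are no part of the job. Leave any green or orange look-alike of the cover_1 alone.

How it is judged:
On the way, in this order (a step that is already met when the one before it is completed fails the run):
1. a cover has been turned: it lies hollow side up on the ramp, let go (((angle between cover_1's own z axis and vertical above 2.3 rad and x of cover_1 in the frame of ramp between -0.075 and 0.075 m and y of cover_1 in the frame of ramp between -0.08 and 0.11 m and z of cover_1 in the frame of ramp below 0.13 m and linear speed of cover_1 below 0.05 m/s and contact force between the fingers and cover_1 below 0.5 N) or (angle between cover_2's own z axis and vertical above 2.3 rad and x of cover_2 in the frame of ramp between -0.075 and 0.075 m and y of cover_2 in the frame of ramp between -0.08 and 0.11 m and z of cover_2 in the frame of ramp below 0.13 m and linear speed of cover_2 below 0.05 m/s and contact force between the fingers and cover_2 below 0.5 N) or (angle between cover_3's own z axis and vertical above 2.3 rad and x of cover_3 in the frame of ramp between -0.075 and 0.075 m and y of cover_3 in the frame of ramp between -0.08 and 0.11 m and z of cover_3 in the frame of ramp below 0.13 m and linear speed of cover_3 below 0.05 m/s and contact force between the fingers and cover_3 below 0.5 N))), for 0.2 s.
2. all covers lie hollow side up on the grille (angle between each of cover_1, cover_2, cover_3's own z axis and vertical above 3 rad and z of cover_1 in the frame of grille between 0.043 and 0.055 m and x of cover_1 in the frame of grille between -0.115 and 0.115 m and y of cover_1 in the frame of grille between -0.125 and 0.125 m and linear speed of each of cover_1, cover_2, cover_3 below 0.03 m/s and z of cover_2 in the frame of grille between 0.043 and 0.055 m and x of cover_2 in the frame of grille between -0.115 and 0.115 m and y of cover_2 in the frame of grille between -0.125 and 0.125 m and z of cover_3 in the frame of grille between 0.043 and 0.055 m and x of cover_3 in the frame of grille between -0.115 and 0.115 m and y of cover_3 in the frame of grille between -0.125 and 0.125 m), for 0.2 s.
3. air on, lever held on the soft stage (value of joint valve above 1.35 rad and value of joint trigger_soft above 0.1 rad and value of joint trigger_full below 0.015 rad), for 0.5 s.
4. air on, lever held on the full stage (value of joint valve above 1.35 rad and value of joint trigger_soft above 0.1 rad and value of joint trigger_full above 0.07 rad), for 1 s.
At the end, for the whole second after the job is handed in: every cover present rests hollow side up, flat (within 8 degrees) on the grille's bars and its centre within the grille's outline; lever let go (under 0.03 rad), valve shut (under 0.2 rad); covers at rest (all of step 2 and value of joint trigger_soft below 0.03 rad and value of joint trigger_full below 0.02 rad and value of joint valve below 0.2 rad); the robot touches nothing.
It fails at once if a cover squeezed or pressed by the fingers with more than 80 N in all (contact force between the fingers and cover_1 above 80 N or contact force between the fingers and cover_2 above 80 N or contact force between the fingers and cover_3 above 80 N).
It fails at once if a bystander moved by more than 3 cm (distance of any of spanner, screwdriver, strap_hinge, sanding_block, paint_tin, screw_jar from where it was at the start of the episode above 0.03 m).
Of cover_1, cover_2, cover_3 only 2 to 3 are there at a start; the rules pass over those that are not, and their reading is None.
At some moment in a run one of cover_1, cover_2, cover_3 may be knocked a few centimetres aside while the robot is not near it.
Once in a run the grip may slacken for a moment while it holds something.
It also fails if it takes over 210 s, if anything falls off the work surface, if the arm or the gripper's body presses on something with over 40 N, if the wrist force passes 120 N, or if a joint passes its speed limit or range.

## Robot

A 7-joint arm with a two-finger parallel gripper is mounted at the origin on the work surface. World frame = base frame: x ahead of the robot, y to its left, z up, the work surface at z = 0. Lengths are in m, angles in rad, forces in N, time in s.
With the tool pointing down it reaches from about 0.4 to 0.875 m from the base axis. Payload 19.3 kg.
Tool frame: the origin (TCP) lies midway between the tips of the shut fingers; the grasp point (between the pads) lies 19 mm behind it; z points along the fingers, y is the direction in which the jaws open and shut (so a half turn about z gives the same grasp; the last joint's range is limited). The gripper opens to 85 mm and grips with 20 to 120 N. Pads are 22 mm wide; open, the fingers measure 114 mm over their backs; the gripper's body (76 mm by 85 mm) begins 54 mm behind the grasp point. The pads swing forward as they close: fully open they stand 13 mm farther back than shut.
Start: joints at [1.148, 0.521, -0.036, 1.599, 0.021, 1.021, -0.113], TCP at [0.216, -0.587, 0.231] pointing down, gripper open.
Joint ranges: [-2.91, 2.91], [-0.3, 2.13], [-1.5, 1.42], [0.17, 2.43], [-1.26, 4.41], [0.16, 1.93], [-2.52, 2.52]. Speed limits (rad/s): [1.89, 1.89, 2.39, 2.39, 3.01, 3.01, 3.01].

## Interface

Orientations are given as a rotation vector (axis times angle).
In Python, from rig import env gives the robot as it stands.
- The arm moves only by the tool apply_moves, never from a script. Its argument "motion" is a list of rows, each a list of 5 numbers: the shift along the tool's x, y, z in cm, then the turn about the tool's z in rad, then the finger opening in cm, from 0 to 8.54. In form: [[tx, ty, tz, roll, grip], ...]. A call has exactly 5 rows; each row is the pose to reach, as a shift and turn from the pose commanded when the call began, along the tool's axes at that moment; what a row does not reach only later rows make up. A row lasts 1/10 s, in which the tool goes at most 50 mm and 8.59 degrees, less where a joint would pass 70% of its speed; a pose out of reach is approached as far as the arm can. A call with a gripper value outside its range is refused whole. The fingers move at their own pace and stop on an object; "newtons" is the grip in N (left out, the last holds). Time passes only in rows, so rows that repeat a pose let the fingers close, or fill a call up. It gives the time, the measured TCP pose, the force and the opening at its end, in the units of the state.
- env.observe(): the state, without advancing time (a new reading comes with each control period).
- env.grab_frame(name): name is "side" or "top"; returns (picture, depth): 480x640x3 uint8, red, green, blue; 480x640 float32, m along the optical axis (not along the pixel's ray), 0 where there is no reading.
- env.camera_info(name): a dict with "fx", "fy", "cx", "cy" (pixels), "k1" (the pictures are not rectified: a ray, as slopes to the right and down, at radius r is drawn at 1 + k1 r^2 times it, then the intrinsics apply), "world_from_camera" (4x4, takes a point from camera to world coordinates). Camera axes: x right, y down, z forward; pixel columns grow to the right and rows downward; lengths in m; the calibration is good to about 2 mm. A picture is of the moment at which its call begins. camera_info takes no time and is no camera call.
- env.hand_in(): hands the job in, once; it reports no verdict.
Trained networks look in the newest picture that a camera, given by its name, has taken for a name from the list of things; names that differ only in an ending like _2 or _b are one class to them, and where a whole thing is asked for, a point or a joint stands for the part that bears it (a point fixed in the world has none). Each returns a list of dicts, best first, with "score" (0 to 1); they miss things now and then, are a little off and sometimes report something else, mostly with a low value. They report only what shows in the picture. A call takes as long as a camera call. They do not tell look-alikes from the thing itself.
- env.find_in(camera, label): "centre" ([column, row] in pixels, amid what is visible of it).
- env.pinpoint(camera, label): "centre" ([column, row] in pixels: a listed point, or the origin of a listed thing).
The state is a dict: "t": time; "joint_positions": joint angles; "qd": joint speeds; "effort": joint torques, N m; "ee_pos": TCP position; "tool_rot": TCP orientation; "force": force on the tool from outside, world axes, zero at the start; "torque": the same for the moment, N m; "width": finger opening in m.
Only numpy, scipy, OpenCV 4.12 (cv2) and the standard library are available. Lean on these libraries where they do the work, as an engineer would, in place of code of your own. Each camera call takes 0.05 s, during which the arm holds its last target.

## Working session

There is one attempt and no reset: what is moved stays moved. The work goes in short steps, Python scripts to look and compute and a tool call to move; the robot and the scene stay as the last step left them, time stands still between calls to the robot, and variables do not carry over. Pictures are saved under pics/ and viewed, and the job is handed in when it is done.

Besides the shell and the picture viewer there is one more tool, called as name(argument=value, ...) on one line, values as JSON. apply_moves: Moves the arm, as the interface text tells. Its arguments: {"type":"object","properties":{"motion":{"type":"array","items":{"type":"array","items":{"type":"number"}}},"newtons":{"type":"number"}},"required":["motion"]}

I'll start by looking at the state and both camera views.

```bash
ls; mkdir -p pics
python3 - <<'E'
from rig import env
import cv2, numpy as np
print(env.observe())
for n in ("side","top"):
    im,d=env.grab_frame(n)
    cv2.imwrite(f"pics/{n}_0.png",im[:,:,::-1]); np.save(f"pics/{n}_0.npy",d)
    print(n,env.camera_info(n))
E
```

```text
pics
{'t': 0.0, 'joint_positions': array([ 1.14779485,  0.52203712, -0.03631494,  1.59998687,  0.0211822 ,
        1.02110575, -0.11277319]), 'qd': array([ 0.00168361,  0.00176616, -0.00058123, -0.00024214,  0.00118615,
       -0.00100755, -0.00048735]), 'effort': array([-2.11577157e-03, -9.27114487e+01,  1.97871119e+00, -3.69935739e+01,
        1.77650212e-02,  8.17100750e-03,  5.44948534e-05]), 'ee_pos': array([ 0.21580321, -0.5862058 ,  0.23071904]), 'tool_rot': array([-3.09173908e+00, -5.51107478e-01,  4.30211845e-04]), 'force': array([ 0.41590465, -0.62815412,  1.12231575]), 'torque': array([ 0.02183201, -0.05753593, -0.00291257]), 'width': 0.08514712005559583}
side {'fx': 452.79964805761296, 'fy': 452.79964805761296, 'cx': 312.9326280009867, 'cy': 245.14774967878571, 'k1': -0.03801874436528728, 'world_from_camera': array([[ 0.76079563, -0.37562492,  0.52924089, -0.30762041],
       [-0.64854709, -0.40985918,  0.64140636, -1.17386277],
       [-0.02401397, -0.8312168 , -0.55542952,  0.95341462],
       [ 0.        ,  0.        ,  0.        ,  1.        ]])}
top {'fx': 462.6761959321394, 'fy': 462.6761959321394, 'cx': 331.1890104439497, 'cy': 243.71150329128014, 'k1': -0.08105594632746306, 'world_from_camera': array([[-0.02568928, -0.9976077 ,  0.06417902,  0.43004905],
       [-0.99939246,  0.0271418 ,  0.02186377, -0.17441606],
       [-0.0235534 , -0.06357837, -0.99769887,  1.37944214],
       [ 0.        ,  0.        ,  0.        ,  1.        ]])}
```

View pics/top_0.png

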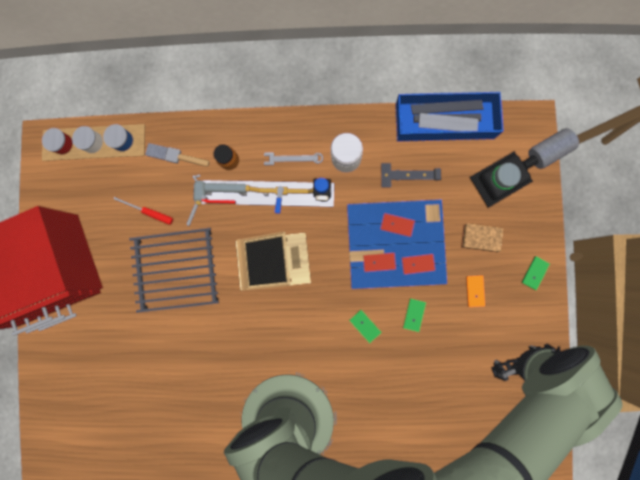

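View pics/side_0.png

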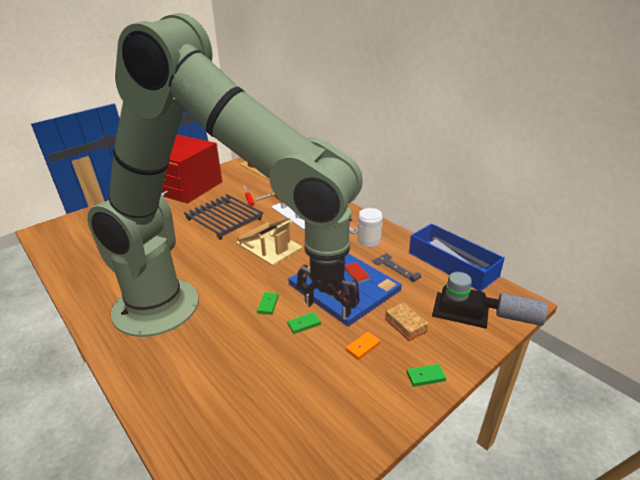

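Top view: red covers at about (397,224), (379,262) and (418,264) on the blue shutter (398,245). The green and orange look-alikes lie off it. The ramp is at (273,261), the grille at (175,270) and the station at (265,192). Next I'll measure.

```bash
cat > h.py <<'E'
from rig import env
import numpy as np, cv2
from scipy.spatial.transform import Rotation as R
def ray(cam,uv):
    c=env.camera_info(cam)
    K=np.array([[c['fx'],0,c['cx']],[0,c['fy'],c['cy']],[0,0,1.]])
    p=cv2.undistortPoints(np.array([[uv]],float),K,np.array([c['k1'],0,0,0.]))[0,0]
    T=c['world_from_camera']
    return T[:3,3],T[:3,:3]@np.array([p[0],p[1],1.])
def atz(cam,uv,z):
    o,d=ray(cam,uv); return o+d*(z-o[2])/d[2]
def atd(cam,uv,dep):
    o,d=ray(cam,uv); return o+d*dep
def cloud(cam,dep):
    c=env.camera_info(cam)
    K=np.array([[c['fx'],0,c['cx']],[0,c['fy'],c['cy']],[0,0,1.]])
    v,u=np.mgrid[0:480,0:640]
    p=cv2.undistortPoints(np.stack([u,v],-1).reshape(-1,1,2).astype(float),K,np.array([c['k1'],0,0,0.])).reshape(480,640,2)
    P=np.concatenate([p,np.ones((480,640,1))],-1)*dep[...,None]
    T=c['world_from_camera']
    return P@T[:3,:3].T+T[:3,3]
def go(target=None,yaw=None):
    """shift in tool axes (cm) and roll to reach TCP target, world yaw of tool y(jaw) axis (deg, mod 180)"""
    s=env.observe(); r=R.from_rotvec(s['tool_rot']); M=r.as_matrix()
    out={}
    if target is not None: out['shift_cm']=np.round(M.T@(np.array(target)-s['ee_pos'])*100,2)
    jy=np.degrees(np.arctan2(M[1,1],M[0,1])); out['jaw']=round(jy,2)
    if yaw is not None:
        d=(yaw-jy+90)%180-90   # world ccw turn; tool z down => roll = -d
        out['roll']=np.round(-np.radians(d),3); out['q7']=round(s['joint_positions'][6],2)
    out['tcp']=np.round(s['ee_pos'],4); out['w']=round(s['width'],4); out['F']=np.round(s['force'],1); out['t']=round(s['t'],2)
    print(out)
def snap(cam,tag):
    im,d=env.grab_frame(cam); cv2.imwrite(f'pics/{cam}_{tag}.png',im[:,:,::-1]); np.save(f'pics/{cam}_{tag}.npy',d); return im,d
def crop(im,name,x0,x1,y0,y1,f):
    cv2.imwrite(f'pics/{name}.png',cv2.resize(im[y0:y1,x0:x1,::-1],None,fx=f,fy=f,interpolation=cv2.INTER_CUBIC))
def red(im,P,box=None,smin=120,zr=(0.02,0.16)):
    """red blobs: list of (centre uv, minAreaRect, world fit)"""
    hsv=cv2.cvtColor(im,cv2.COLOR_RGB2HSV)
    m=((hsv[...,0]<8)|(hsv[...,0]>172))&(hsv[...,1]>smin)&(hsv[...,2]>60)&(P[...,2]>zr[0])&(P[...,2]<zr[1])
    if box: 
        b=np.zeros_like(m); b[box[2]:box[3],box[0]:box[1]]=1; m&=b
    n,l,st,c=cv2.connectedComponentsWithStats(m.astype(np.uint8))
    for i in range(1,n):
        if st[i,4]<40: continue
        q=P[l==i]; rc=cv2.minAreaRect((q[:,:2]*1000).astype(np.float32))
        print('px',np.round(c[i],1),'n',st[i,4],'ctr mm',np.round(rc[0],1),'size',np.round(rc[1],1),'ang',round(rc[2],1),'z med',np.round(np.median(q[:,2])*1000,1))
E
python3 - <<'E'
from h import *
im=cv2.imread('pics/top_0.png')[:,:,::-1]; 
d=np.load('pics/top_0.npy'); P=cloud('top',d)
red(im,P,zr=(-0.01,0.2))
env.grab_frame('top')
for n in ['ramp_seat','ramp_crest','ramp','grille','shutter','station','valve_axis','valve_tip','lever_face','gun_handle','cover_1']:
    r=env.pinpoint('top',n); print(n,[(np.round(x['centre'],1),round(x['score'],2),np.round(P[int(round(x['centre'][1])),int(round(x['centre'][0]))]*1000)) for x in r[:6]])
crop(im,'c_sh',330,480,180,360,4)
crop(im,'c_ramp',110,360,150,320,3)
E
```

```text
px [ 65.9 145.2] n 130 ctr mm [847.3 675.1] size [22.7 61.1] ang 63.5 z med 28.7
px [218.3 201.4] n 118 ctr mm [645. 176.] size [102.4  11.2] ang 86.5 z med 93.5
px [ 62.4 266.5] n 4299 ctr mm [421.2 644.3] size [189.4 377.8] ang 63.4 z med 129.5
px [156.7 215.2] n 265 ctr mm [620.7 388.2] size [113.3  25.6] ang 67.6 z med 23.7
px [397.1 224.6] n 468 ctr mm [ 566.6 -337.4] size [87.1 46.1] ang 74.8 z med 42.4
px [ 22.7 254.2] n 46 ctr mm [502.3 682.7] size [28.7 43. ] ang 50.0 z med 198.7
px [  7.1 260.4] n 44 ctr mm [486.8 734.9] size [41.4 26.7] ang 83.7 z med 198.9
px [378.9 261.8] n 467 ctr mm [ 460.1 -281.6] size [45.1 86.8] ang 2.8 z med 42.7
px [418.  263.7] n 467 ctr mm [ 451.6 -394.7] size [44.7 87.5] ang 5.4 z med 42.4
px [ 26.4 284.3] n 52 ctr mm [420.  673.2] size [46.9 36.9] ang 12.2 z med 198.9
ramp_seat [(array([291.7, 255.7]), 0.66, array([481., -37.,  99.]))]
ramp_crest [(array([226.1, 203.4]), 0.69, array([638., 151.,  84.])), (array([285.7, 258.3]), 0.56, array([476., -20., 100.]))]
ramp [(array([269.7, 261.6]), 0.89, array([467.,  28.,  77.]))]
grille [(array([176
[... 313 characters left out ...]
lve_tip [(array([379.3, 263.5]), 0.49, array([ 454., -281.,   44.])), (array([281.9, 205.6]), 0.43, array([637.,   1.,   2.])), (array([228.2, 185.2]), 0.23, array([687., 141.,  97.]))]
lever_face [(array([226.2, 201.3]), 0.57, array([641., 147., 101.]))]
gun_handle [(array([227.5, 184.4]), 0.85, array([691., 143.,  90.]))]
cover_1 [(array([416.2, 265. ]), 0.89, array([ 448., -388.,   44.])), (array([472.4, 288.3]), 0.88, array([ 376., -556.,   12.])), (array([380.2, 262. ]), 0.86, array([ 459., -284.,   45.])), (array([366.6, 324.4]), 0.84, array([ 280., -243.,   20.])), (array([415.3, 313.3]), 0.79, array([ 308., -384.,   17.])), (array([533.3, 273.7]), 0.78, array([ 412., -740.,   14.]))]
```

Run:
```python
from h import *
d=np.load('pics/top_0.npy'); P=cloud('top',d)
# ramp height profile along row 258
for r in (258,):
    for c in range(235,315,2): print(c,np.round(P[r,c]*1000).astype(int),end=' ; ')
```

```text
235 [484 146   0] ; 237 [483 138  10] ; 239 [482 125  39] ; 241 [481 118  45] ; 243 [482 114  38] ; 245 [482 110  27] ; 247 [482 104  29] ; 249 [481  97  33] ; 251 [481  90  37] ; 253 [481  84  37] ; 255 [480  77  47] ; 257 [480  71  45] ; 259 [480  64  51] ; 261 [479  58  56] ; 263 [479  51  60] ; 265 [479  44  66] ; 267 [478  38  72] ; 269 [478  31  75] ; 271 [478  26  74] ; 273 [478  19  82] ; 275 [477  13  84] ; 277 [477   6  92] ; 279 [477   1  92] ; 281 [476  -6  99] ; 283 [476 -12 101] ; 285 [476 -18 108] ; 287 [476 -23 104] ; 289 [476 -28  99] ; 291 [476 -33  96] ; 293 [475 -40 107] ; 295 [475 -47 118] ; 297 [474 -54 131] ; 299 [474 -59 136] ; 301 [474 -65 138] ; 303 [478 -60  10] ; 305 [478 -66  10] ; 307 [478 -72  13] ; 309 [478 -77   2] ; 311 [478 -83  -3] ; 313 [478 -89  -3] ;
```

View pics/c_sh.png

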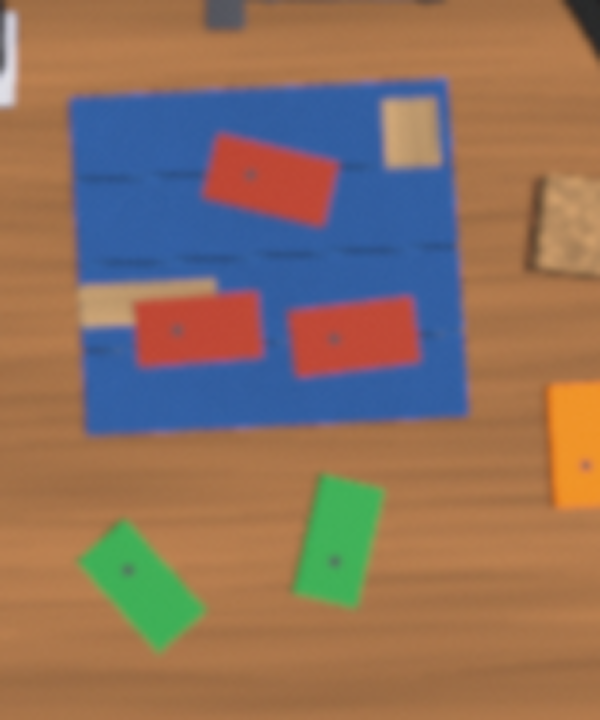

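View pics/c_ramp.png

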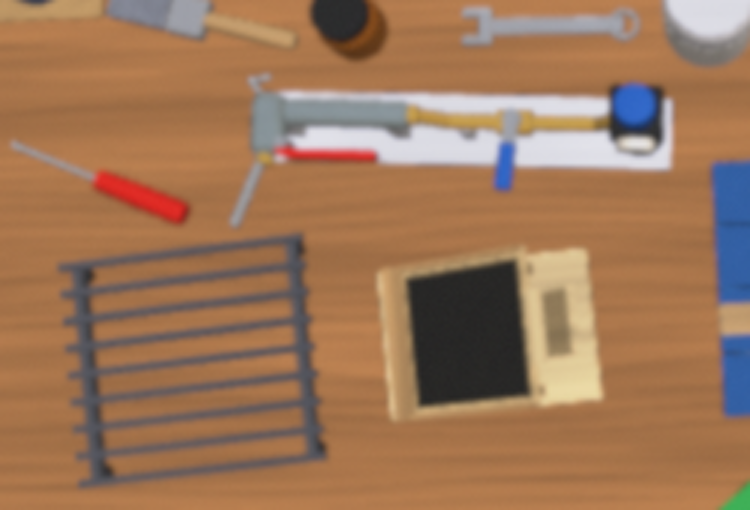

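Three covers are confirmed: red, on the blue shutter. The two green ones and the orange one are look-alikes. Now I'll get the ramp geometry from the depth.

Run:
```python
from h import *
ims=[env.grab_frame('top') for _ in range(4)]
im=ims[0][0]; d=np.mean([i[1] for i in ims],0); np.save('pics/top_avg.npy',d)
P=cloud('top',d)
# slope plane: dark area
g=cv2.cvtColor(im,cv2.COLOR_RGB2GRAY)
m=np.zeros((480,640),bool); m[238:288,247:286]=1
m&=(g<70)
q=P[m]; c=q.mean(0); u,s,vt=np.linalg.svd(q-c); n=vt[2]*np.sign(vt[2,2])
print('n',n,'slope deg',np.degrees(np.arccos(n[2])),'yaw of downhill',np.degrees(np.arctan2(n[1],n[0]))-90,'rms',s[2]/np.sqrt(len(q)),'c',c)
print('dark rect',cv2.minAreaRect((q[:,:2]*1000).astype(np.float32)))
# back rest: points high
m=np.zeros((480,640),bool); m[225:300,280:320]=1
m&=(P[...,2]>0.12)
q=P[m]; print('backrest top n',m.sum(),'rect',cv2.minAreaRect((q[:,:2]*1000).astype(np.float32)),'zmax',np.sort(q[:,2])[-8:])
ys,xs=np.where(m); print('px',xs.min(),xs.max(),ys.min(),ys.max())
# grille bars
m=np.zeros((480,640),bool); m[220:320,120:225]=1
m&=(P[...,2]>0.022)&(g<110)
q=P[m]; print('grille',m.sum(),cv2.minAreaRect((q[:,:2]*1000).astype(np.float32)),'z',np.percentile(q[:,2],[10,50,90]))
snap('side','1')
for n in ['ramp_seat','ramp_crest','valve_axis','valve_tip','lever_face','gun_handle','ramp']:
    r=env.pinpoint('side',n); print(n,[(np.round(x['centre'],1),round(x['score'],2)) for x in r[:4]])
```

```text
n [-0.00391207  0.86368544  0.50401603] slope deg 59.733944233922806 yaw of downhill 0.2595196254068526 rms 0.02370521865584748 c [0.46925904 0.0425373  0.07108848]
dark rect ((471.1934814453125, 26.18152618408203), (122.27980041503906, 153.0456085205078), 4.724254131317139)
backrest top n 189 rect ((453.71099853515625, -83.16413879394531), (75.69817352294922, 153.43722534179688), 86.88700103759766) zmax [0.42068427 0.42309966 0.42406733 0.43390909 0.43681354 0.44564597
 0.4496735  0.45057166]
px 280 319 230 298
grille 2455 ((476.2276306152344, 281.597412109375), (265.93756103515625, 341.2514953613281), 5.021113872528076) z [0.0280203  0.03559151 0.03788049]
ramp_seat [(array([274.7, 231.6]), 0.85)]
ramp_crest [(array([272.2, 226.9]), 0.95)]
valve_axis [(array([317.1, 211.9]), 0.87)]
valve_tip [(array([340. , 223.4]), 0.32)]
lever_face []
gun_handle [(array([300. , 195.7]), 0.58)]
ramp [(array([265. , 246.5]), 0.95)]
```

Run:
```python
from h import *
ims=[env.grab_frame('top') for _ in range(3)]
im=ims[0][0]; D=np.array([i[1] for i in ims]); D[D<0.3]=np.nan
d=np.nanmedian(D,0); np.save('pics/top_med.npy',d)
P=cloud('top',d); g=cv2.cvtColor(im,cv2.COLOR_RGB2GRAY)
m=np.zeros((480,640),bool); m[238:288,247:286]=1; m&=(g<60)&np.isfinite(d)
q=P[m]
for it in range(6):
    A=np.c_[q[:,:2],np.ones(len(q))]; a=np.linalg.lstsq(A,q[:,2],rcond=None)[0]; r=q[:,2]-A@a; q=q[abs(r)<max(2*np.median(abs(r)),.003)]
print('slope',np.degrees(np.arctan(np.hypot(a[0],a[1]))),'downhill yaw rel +y',np.degrees(np.arctan2(-a[1],-a[0]))-90,len(q),'c',q.mean(0),'rect',cv2.minAreaRect((q[:,:2]*1000).astype(np.float32)))
print(np.round(np.nan_to_num(P[228:300:2,286:310:2,2])*1000).astype(int))
m=np.zeros((480,640),bool); m[225:300,286:306]=1; m&=(P[...,2]>0.125)&(P[...,2]<0.16)
q=P[m]; ys,xs=np.where(m); print('br',m.sum(),cv2.minAreaRect((q[:,:2]*1000).astype(np.float32)),np.percentile(q[:,2],[50,90,100]),xs.min(),xs.max(),ys.min(),ys.max())
m=np.zeros((480,640),bool); m[220:320,120:225]=1; m&=(P[...,2]>0.022)&(P[...,2]<0.045)&(g<110)
q=P[m]; rc=cv2.minAreaRect((q[:,:2]*1000).astype(np.float32)); print('grille',m.sum(),rc,np.percentile(q[:,2],[10,50,90]))
big=cv2.resize(im[225:305,230:320,::-1],None,fx=7,fy=7,interpolation=cv2.INTER_CUBIC); cv2.imwrite('pics/c_ramp2.png',big)
ims,_=env.grab_frame('side'); crop(ims,'s_ramp',180,400,170,280,3.6)
# seat/crest triangulate from side+top pinpoints
def tri(a,b):
    (o1,d1),(o2,d2)=ray('top',a),ray('side',b); A=np.c_[d1,-d2]; t=np.linalg.lstsq(A,o2-o1,rcond=None)[0]
    p,q=o1+d1*t[0],o2+d2*t[1]; return np.round((p+q)/2,4),round(np.linalg.norm(p-q),4)
print('seat',tri([291.7,255.7],[274.7,231.6]),'crest',tri([285.7,258.3],[272.2,226.9]),'axis',tri([279.2,189.6],[317.1,211.9]),'handle',tri([227.5,184.4],[300,195.7]))
```

```text
slope 31.731723069225428 downhill yaw rel +y 4.917955095472891 1405 c [0.46943509 0.04316454 0.06556548] rect ((469.45318603515625, 45.363739013671875), (120.91769409179688, 113.69586181640625), 4.81295919418335)
[[  1  -4  -2   3   3  -1   2  -1   0   2   3  -3]
 [ -3   0   0   3   5   1   2   4   5   1  -3  -2]
 [ -2   2   2   1   2   0   4  -3  -1  -2  -1   1]
 [  1  11  14  12  15  13  14  14  13  12  -1   4]
 [ 14  15   9  14  13  12  12  13  10  15  -4   0]
 [ 41  14  14  13  10  13  14  14   8  11  -1   3]
 [ 45  13  15  11  14  10  11  14  13  12   6  -1]
 [ 14  13  16  15  14  11  13  14  13  12  11   1]
 [100  15  10  14  13  14  14  14  15  13  14   3]
 [102  96  96  13 119 130 140 141  10  11  15  -1]
 [103 100  99 108 117 128 139 139  14  14  15   0]
 [103 101  99 105 117 129 140 141  14  13  12  -2]
 [103  98  96 105 115 125 138 144  14  18  14  -3]
 [105 101  97 100 115 125 137 141  12  13  15   2]
 [105 100  95 100 111 122 133 144 140  14  12  -1]
 [102  99  96 100 115 122 135 142 141  11  11   5]
 [105 101  96 101 110 123 134 144 143  12  10  13]
 [106 102  98  97 11
[... 803 characters left out ...]
 0   2   4  -1   2   0  -2   1  -1   5   1]
 [  4   2   0   4   2   4   1  -1   3  -2  -2   2]
 [  1   1   2   1   1   1  -1   3   0   2  -2   4]]
br 137 ((478.656494140625, -59.28902053833008), (59.47884750366211, 17.968338012695312), 4.393632411956787) [0.13918862 0.14288775 0.14593107] 295 303 245 267
grille 2445 ((472.6092529296875, 326.8668518066406), (266.3163757324219, 249.9722900390625), 5.223324775695801) [0.0277091  0.03537982 0.03824619]
seat (array([ 0.4739, -0.0296,  0.0951]), np.float64(0.0204)) crest (array([ 0.4694, -0.0165,  0.1106]), np.float64(0.0134)) axis (array([ 0.6749, -0.006 ,  0.0875]), np.float64(0.0105)) handle (array([0.6981, 0.1365, 0.0952]), np.float64(0.0226))
```

Run:
```python
from h import *
d=np.load('pics/top_med.npy'); P=cloud('top',d); a=np.radians(4.85); ex=np.array([np.cos(a),np.sin(a)]); ey=np.array([-np.sin(a),np.cos(a)])
q=P[247:266,290:302].reshape(-1,3); t=q[:,:2]@ey; s=q[:,:2]@ex; z=q[:,2]
k=(z>.106)&(z<.136); A=np.c_[z[k],np.ones(k.sum())]; c=np.linalg.lstsq(A,t[k],rcond=None)[0]; print('t=',c,'angle',np.degrees(np.arctan2(1,-c[0])),'t at z=.095',c[0]*.095+c[1],'at .1426',c[0]*.1426+c[1])
# slope+ledge profile along t in mid lateral
Q=P[238:288,236:306].reshape(-1,3); S=Q[:,:2]@ex; T=Q[:,:2]@ey
k=abs(S-.4718)<.02
for b in np.arange(-.08,.15,.004):
    kk=k&(abs(T-b)<.002)
    if kk.sum()>2: print(round(b,3),round(np.median(Q[kk,2])*1000,1),end=' | ')
```

```text
t= [-0.57549091 -0.01923358] angle 60.079964361935176 t at z=.095 -0.0739052135927822 at .1426 -0.10129858095660736
-0.08 105.9 | -0.076 98.8 | -0.072 96.4 | -0.068 99.2 | -0.064 102.3 | -0.06 103.6 | -0.056 102.6 | -0.052 100.3 | -0.048 97.7 | -0.044 94.7 | -0.04 91.7 | -0.036 90.4 | -0.032 87.7 | -0.028 83.7 | -0.024 82.9 | -0.02 80.5 | -0.016 77.4 | -0.012 76.2 | -0.008 73.1 | -0.004 71.0 | 0.0 67.8 | 0.004 65.5 | 0.008 63.2 | 0.012 60.2 | 0.016 56.9 | 0.02 55.1 | 0.024 53.2 | 0.028 50.8 | 0.032 46.9 | 0.036 45.0 | 0.04 42.5 | 0.044 40.7 | 0.048 38.2 | 0.052 34.7 | 0.056 32.8 | 0.06 30.4 | 0.064 29.3 | 0.068 26.1 | 0.072 31.0 | 0.076 37.3 | 0.08 40.3 | 0.084 38.3 | 0.092 12.8 | 0.096 11.2 | 0.1 1.8 | 0.104 0.5 |
```

View pics/s_ramp.png

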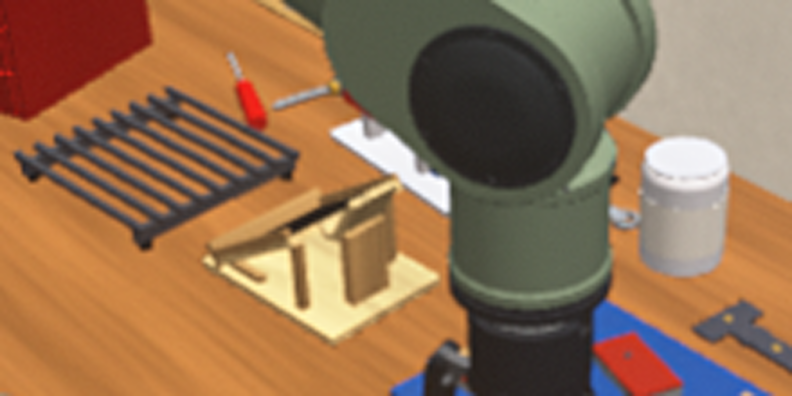

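Ramp frame: yaw about 4.85°, seat at (0.476, −0.034, 0.095), back rest top at z 0.143, which matches the given sizes. The tool always points straight down. So I'll lay each cover across the back rest top with its centre about 8 mm downhill of the edge, and it should tip into the V seat when released. I'll start with the cover at (379,262).

Run:
```python
from h import *
go([.460,-.2815,.10],2.8)
```

```text
{'shift_cm': array([ 33.44, -20.19,  13.13]), 'jaw': np.float64(-69.79), 'roll': np.float64(-1.267), 'q7': np.float64(-0.11), 'tcp': array([ 0.2159, -0.5865,  0.2313]), 'w': 0.0854, 'F': array([-0. ,  0.5,  0.3]), 't': 1.5}
```

apply_moves(motion=[[3.3,-2,0.8,-0.13,8.5],[6.7,-4,1.6,-0.26,8.5],[10,-6,2.4,-0.39,8.5],[13.4,-8,3.2,-0.51,8.5],[16.7,-10,4,-0.63,8.5]], newtons=20)

```text
t: 2.0
ee_pos: [0.339, -0.4337, 0.1912]
tool_rot: [2.766, 1.489, 0.0]
force: [0.6, -0.8, -0.1]
width: 0.0851
```

Run:
```python
from h import *
go([.460,-.2815,.10],2.8)
```

```text
{'shift_cm': array([19.37,  1.72,  9.12]), 'jaw': np.float64(-33.41), 'roll': np.float64(-0.632), 'q7': np.float64(0.1), 'tcp': array([ 0.339 , -0.4337,  0.1912]), 'w': 0.0851, 'F': array([ 0.6, -0.8, -0.1]), 't': 2.0}
```

apply_moves(motion=[[4,0.4,1.5,-0.13,8.5],[8,0.8,3,-0.26,8.5],[12,1.2,5,-0.39,8.5],[16,1.5,7,-0.51,8.5],[19.4,1.7,9.1,-0.632,8.5]])

```text
t: 2.5
ee_pos: [0.4612, -0.2813, 0.0999]
tool_rot: [2.165, 2.275, 0.001]
force: [0.3, -0.4, 0.5]
width: 0.0852
```

Run:
```python
from h import *
go([.460,-.2815,.028],2.8)
im,d=snap('side','2'); crop(im,'s2',250,420,180,320,4)
```

```text
{'shift_cm': array([-0.02, -0.13,  7.19]), 'jaw': np.float64(2.84), 'roll': np.float64(0.001), 'q7': np.float64(0.2), 'tcp': array([ 0.4612, -0.2813,  0.0999]), 'w': 0.0852, 'F': array([ 0.3, -0.4,  0.5]), 't': 2.5}
```

View pics/s2.png

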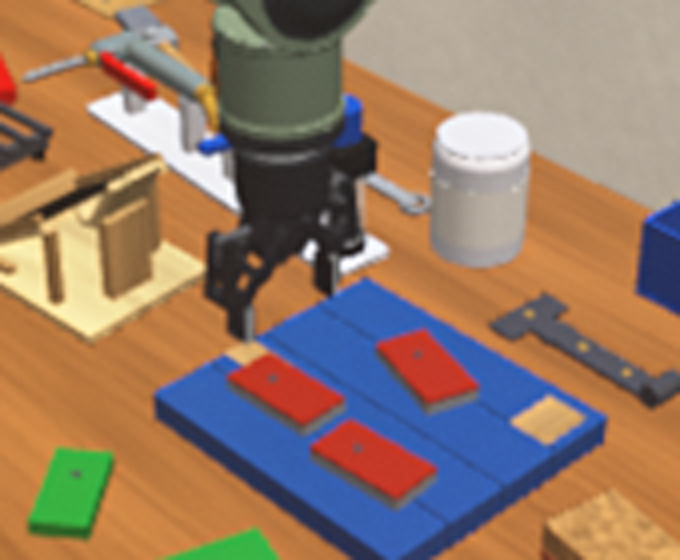

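apply_moves(motion=[[0,-0.1,2.5,0,8.5],[0,-0.1,5,0,8.5],[0,-0.1,6.6,0,8.5],[0,-0.1,7.1,0,8.5],[0,-0.1,7.1,0,8.5]])

```text
t: 3.05
ee_pos: [0.4587, -0.283, 0.0291]
tool_rot: [-2.172, -2.269, 0.0]
force: [0.3, 0.2, 0.3]
width: 0.0852
```

apply_moves(motion=[[0,0,0,0,5.5],[0,0,0,0,4.5],[0,0,0,0,4.5],[0,0,0,0,4.5],[0,0,0,0,4.5]], newtons=20)

```text
t: 3.55
ee_pos: [0.4592, -0.2833, 0.0301]
tool_rot: [2.171, 2.269, 0.0]
force: [-0.5, 1.0, 7.6]
width: 0.0477
```

apply_moves(motion=[[0,0,0,0,4.0],[0,0,-1,0,4.0],[0,0,-3,0,4.0],[0,0,-5,0,4.0],[0,0,-8,0,4.0]])

```text
t: 4.05
ee_pos: [0.4583, -0.2827, 0.1101]
tool_rot: [-2.171, -2.269, 0.0]
force: [0.8, 0.1, -0.4]
width: 0.0471
```

Run:
```python
from h import *
go()
im,d=snap('side','3'); crop(im,'s3',250,420,160,320,4)
```

```text
{'jaw': np.float64(2.53), 'tcp': array([ 0.4583, -0.2827,  0.1101]), 'w': 0.0471, 'F': array([ 0.8,  0.1, -0.4]), 't': 4.05}
```

View pics/s3.png

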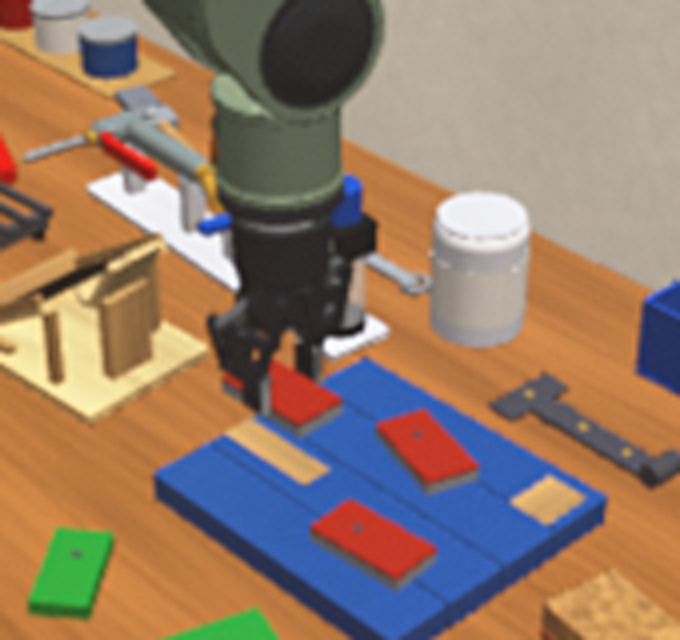

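The cover is held level at 47 mm width. Now to the ramp, staying high.

Run:
```python
from h import *
go([.478,-.0538,.19],4.85)
```

```text
{'shift_cm': array([22.87,  2.81, -7.55]), 'jaw': np.float64(2.52), 'roll': np.float64(-0.041), 'q7': np.float64(0.21), 'tcp': array([ 0.4603, -0.2837,  0.115 ]), 'w': 0.0475, 'F': array([ 3.8, -2.4,  6.2]), 't': 4.1}
```

apply_moves(motion=[[0.5,0,-1.5,0,4.0],[4,0.5,-5,0,4.0],[8,1,-7.5,-0.02,4.0],[12,1.5,-8,-0.04,4.0],[12,1.5,-8,-0.04,4.0]])

```text
t: 4.6
ee_pos: [0.4694, -0.1573, 0.1912]
tool_rot: [2.117, 2.319, 0.003]
force: [0.4, -0.1, -0.5]
width: 0.0475
```

Run:
```python
from h import *
go([.478,-.0538,.19],4.85)
```

```text
{'shift_cm': array([10.23,  1.79,  0.12]), 'jaw': np.float64(5.21), 'roll': np.float64(0.006), 'q7': np.float64(0.07), 'tcp': array([ 0.4694, -0.1573,  0.1912]), 'w': 0.0475, 'F': array([ 0.4, -0.1, -0.5]), 't': 4.6}
```

apply_moves(motion=[[3,0.5,0,0,4.0],[6,1,0,0,4.0],[9,1.6,0,0,4.0],[10.2,1.8,0,0,4.0],[10.2,1.8,0,0,4.0]])

```text
t: 5.1
ee_pos: [0.4779, -0.0578, 0.1896]
tool_rot: [-2.123, -2.315, -0.0]
force: [0.1, -0.0, -0.1]
width: 0.0473
```

Run:
```python
from h import *
go([.478,-.0538,.147],4.85)
im,d=snap('side','4'); crop(im,'s4',180,380,150,290,4)
im,d=snap('top','4'); crop(im,'t4',220,340,210,310,6)
```

```text
{'shift_cm': array([0.39, 0.05, 4.26]), 'jaw': np.float64(4.97), 'roll': np.float64(0.002), 'q7': np.float64(-0.16), 'tcp': array([ 0.4779, -0.0578,  0.1896]), 'w': 0.0473, 'F': array([ 0.1, -0. , -0.1]), 't': 5.1}
```

View pics/s4.png

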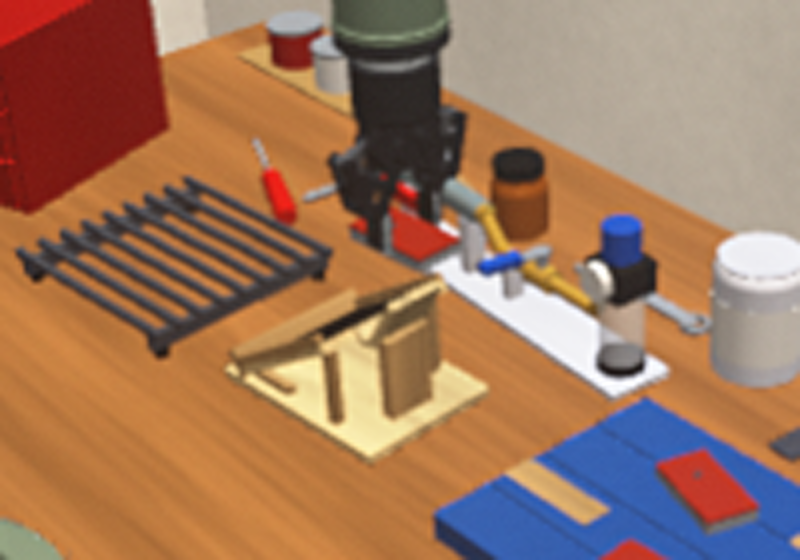

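View pics/t4.png

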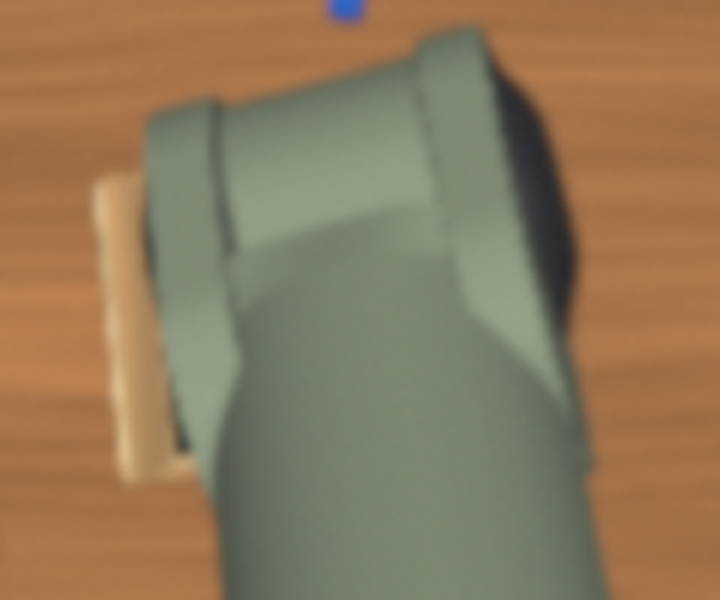

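apply_moves(motion=[[0.4,0,1,0,4.0],[0.4,0,2.5,0,4.0],[0.4,0,3.7,0,4.0],[0.4,0,4.1,0,4.0],[0.4,0,4.2,0,4.0]])

```text
t: 5.7
ee_pos: [0.4773, -0.0556, 0.1466]
tool_rot: [-2.126, -2.312, 0.001]
force: [-0.2, -0.4, -0.3]
width: 0.0473
```

Run:
```python
from h import *
go([.478,-.0538,.147],4.85)
im,d=snap('side','5'); crop(im,'s5',220,340,170,290,6)
```

```text
{'shift_cm': array([ 0.17,  0.09, -0.04]), 'jaw': np.float64(4.79), 'roll': np.float64(-0.001), 'q7': np.float64(-0.21), 'tcp': array([ 0.4773, -0.0556,  0.1466]), 'w': 0.0473, 'F': array([-0.2, -0.4, -0.3]), 't': 5.7}
```

View pics/s5.png

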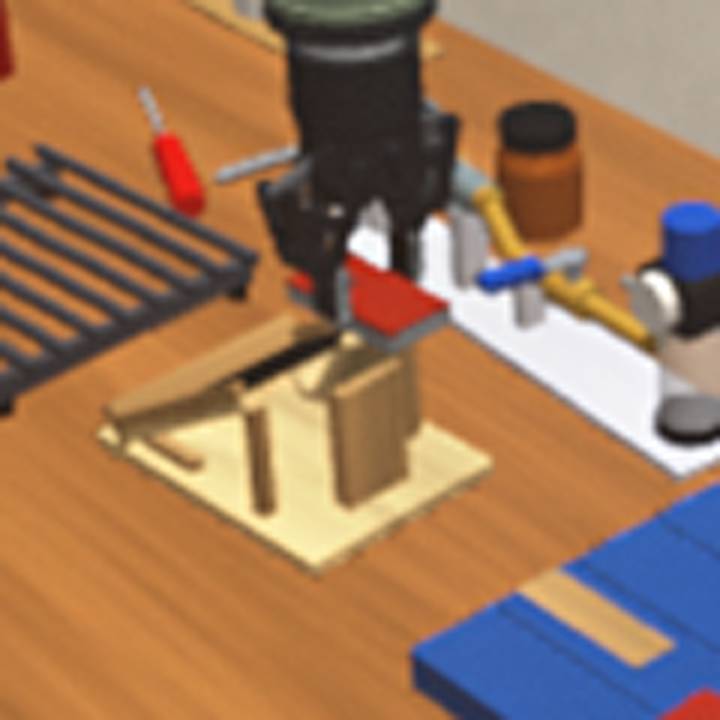

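apply_moves(motion=[[0.2,0,0.1,0,4.0],[0.3,0.05,0.2,0,4.0],[0.3,0.05,0.3,0,4.0],[0.3,0.05,0.3,0,4.0],[0.3,0.05,0.3,0,4.0]])

```text
t: 6.25
ee_pos: [0.478, -0.0522, 0.1445]
tool_rot: [2.126, 2.313, 0.0]
force: [-0.6, 1.1, 0.9]
width: 0.0474
```

Run:
```python
from h import *
go([.478,-.0538,.147],4.85)
```

```text
{'shift_cm': array([-0.16, -0.02, -0.25]), 'jaw': np.float64(4.82), 'roll': np.float64(-0.001), 'q7': np.float64(-0.22), 'tcp': array([ 0.478 , -0.0522,  0.1445]), 'w': 0.0474, 'F': array([-0.6,  1.1,  0.9]), 't': 6.25}
```

apply_moves(motion=[[0,0,0,0,5.2],[0,0,0,0,6],[0,0,0,0,8.5],[0,0,0,0,8.5],[0,0,0,0,8.5]])

```text
t: 6.75
ee_pos: [0.4779, -0.0523, 0.1443]
tool_rot: [-2.126, -2.313, -0.0]
force: [-0.6, 0.0, -0.0]
width: 0.0851
```

Run:
```python
from h import *
go()
im,d=snap('side','6'); crop(im,'s6',220,340,170,290,6)
```

```text
{'jaw': np.float64(4.81), 'tcp': array([ 0.4779, -0.0523,  0.1443]), 'w': 0.0851, 'F': array([-0.6,  0. , -0. ]), 't': 6.75}
```

View pics/s6.png

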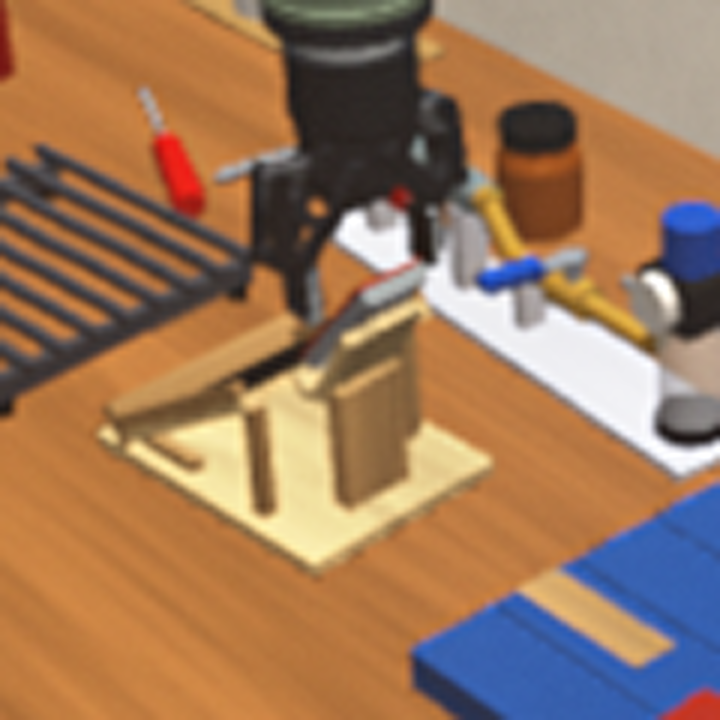

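The cover tipped into the V seat and leans on the back rest, seen in the crop from (320,360) to (420,270). Next I raise the gripper, shut it, and go behind the cover to push.

apply_moves(motion=[[0,0,-3,0,8.5],[0,0,-7,0,8.5],[-2,0,-8,0,4],[-5,0,-8,0,0],[-7.3,0,-8,0,0]])

```text
t: 7.3
ee_pos: [0.4841, -0.1266, 0.2248]
tool_rot: [2.126, 2.311, 0.0]
force: [0.1, 0.1, -0.5]
width: 0.0434
```

Run:
```python
from h import *
go([.484,-.1245,.157],4.85)
im,d=snap('side','7'); crop(im,'s7',220,340,170,290,6)
```

```text
{'shift_cm': array([0.22, 0.  , 6.78]), 'jaw': np.float64(4.79), 'roll': np.float64(-0.001), 'q7': np.float64(0.02), 'tcp': array([ 0.4841, -0.1266,  0.2248]), 'w': 0.0434, 'F': array([ 0.1,  0.1, -0.5]), 't': 7.3}
```

View pics/s7.png

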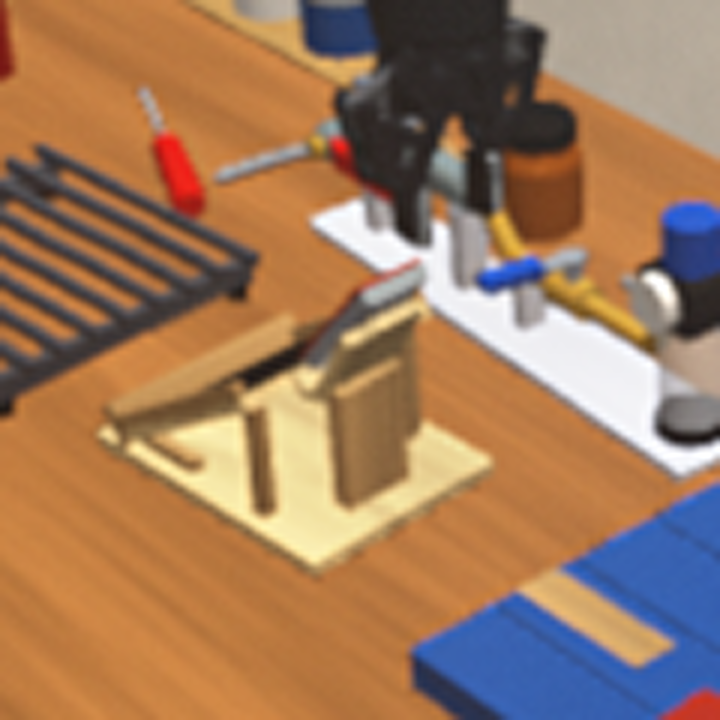

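apply_moves(motion=[[0,0,2,0,0],[0,0,4.5,0,0],[0,0,6.3,0,0],[0,0,6.8,0,0],[0,0,6.8,0,0]])

```text
t: 7.85
ee_pos: [0.4838, -0.1248, 0.156]
tool_rot: [-2.125, -2.312, 0.001]
force: [-1.0, -0.5, 0.6]
width: 0.0001
```

apply_moves(motion=[[1,0,0,0,0],[2,0,0,0,0],[3,0,0,0,0],[3.8,0,0,0,0],[4.5,0,0,0,0]])

```text
t: 8.35
ee_pos: [0.4803, -0.0792, 0.1566]
tool_rot: [2.125, 2.313, 0.0]
force: [-0.2, 0.3, -0.3]
width: -0.0001
```

Run:
```python
from h import *
go()
im,d=snap('side','8'); crop(im,'s8',220,340,170,290,6)
```

```text
{'jaw': np.float64(4.85), 'tcp': array([ 0.4803, -0.0792,  0.1566]), 'w': -0.0001, 'F': array([-0.2,  0.3, -0.3]), 't': 8.35}
```

View pics/s8.png

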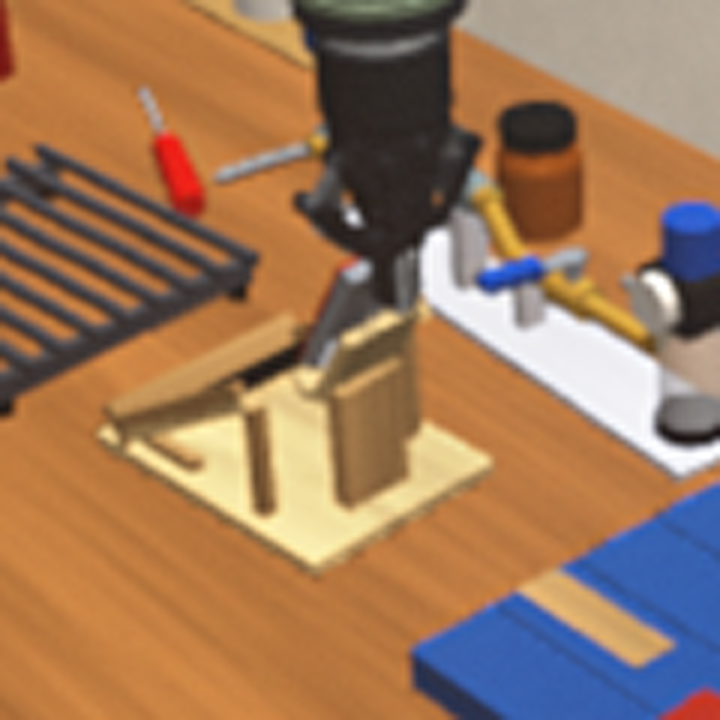

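apply_moves(motion=[[0.8,0,0,0,0],[1.6,0,0,0,0],[2.4,0,0,0,0],[3.1,0,0,0,0],[3.7,0,0,0,0]])

```text
t: 8.9
ee_pos: [0.477, -0.0427, 0.1563]
tool_rot: [-2.126, -2.313, -0.0]
force: [-0.3, 0.8, -0.3]
width: -0.0
```

Run:
```python
from h import *
go()
im,d=snap('side','9'); crop(im,'s9',220,340,170,290,6)
```

```text
{'jaw': np.float64(4.83), 'tcp': array([ 0.477 , -0.0427,  0.1563]), 'w': -0.0, 'F': array([-0.3,  0.8, -0.3]), 't': 8.9}
```

View pics/s9.png

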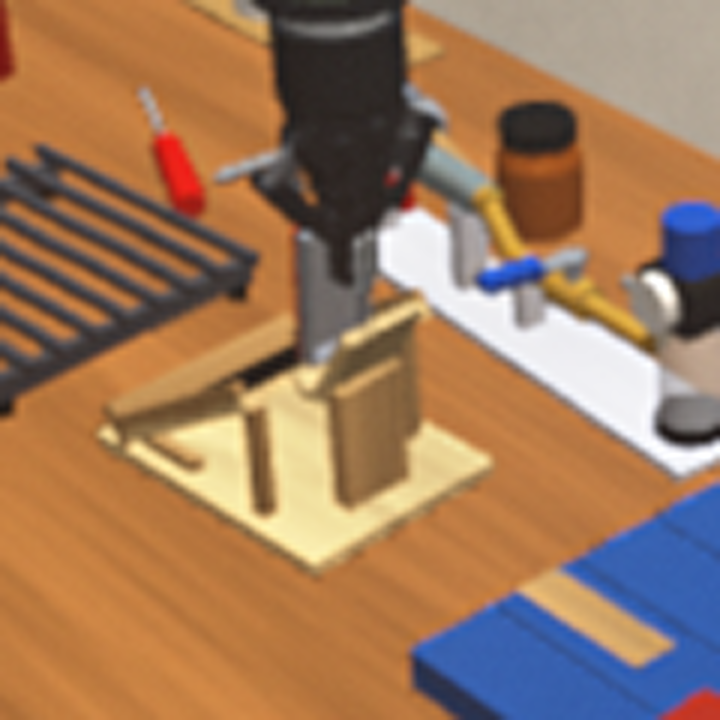

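Upright now. I'll push on gently until it falls.

apply_moves(motion=[[0.5,0,0,0,0],[1.0,0,0,0,0],[1.5,0,0,0,0],[2.0,0,0,0,0],[2.2,0,0,0,0]])

```text
t: 9.45
ee_pos: [0.4752, -0.0208, 0.1563]
tool_rot: [-2.126, -2.313, -0.0]
force: [-0.7, 0.3, -0.0]
width: 0.0002
```

Run:
```python
from h import *
go()
im,d=snap('side','10'); crop(im,'s10',220,340,170,290,6)
```

```text
{'jaw': np.float64(4.84), 'tcp': array([ 0.4752, -0.0208,  0.1563]), 'w': 0.0002, 'F': array([-0.7,  0.3, -0. ]), 't': 9.45}
```

View pics/s10.png

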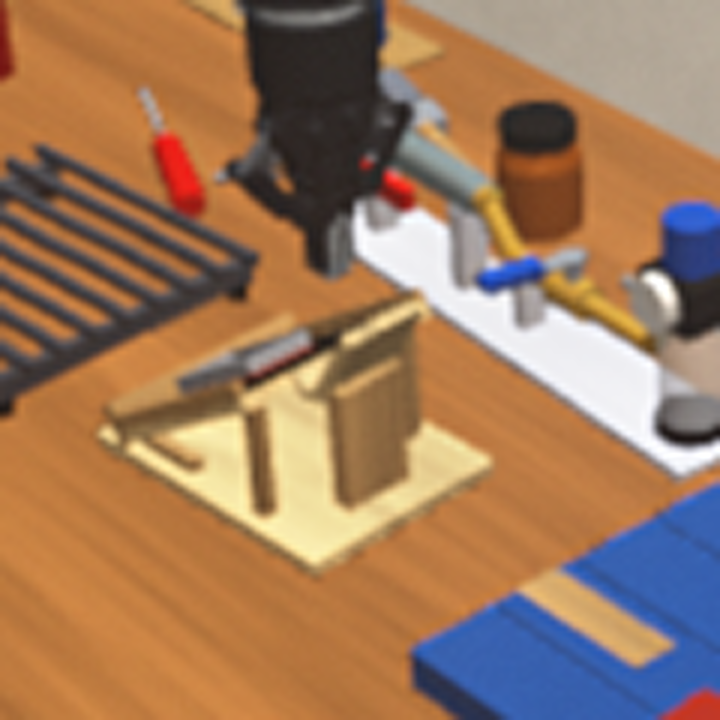

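It fell red face down and is sliding on the slope. I'll clear the view and measure.

apply_moves(motion=[[0,0,-3,0,0],[-3,0,-6,0,0],[-8,0,-8,0,4],[-13,0,-8,0,8.5],[-18,0,-8,0,8.5]])

```text
t: 10.0
ee_pos: [0.4901, -0.1995, 0.2373]
tool_rot: [2.125, 2.312, 0.001]
force: [0.7, 0.6, 0.3]
width: 0.0431
```

Run:
```python
from h import *
go()
im,d=snap('top','11'); crop(im,'t11',220,340,210,310,6)
P=cloud('top',d); np.save('pics/P11.npy',P)
```

```text
{'jaw': np.float64(4.82), 'tcp': array([ 0.4901, -0.1995,  0.2373]), 'w': 0.0431, 'F': array([0.7, 0.6, 0.3]), 't': 10.0}
```

View pics/t11.png

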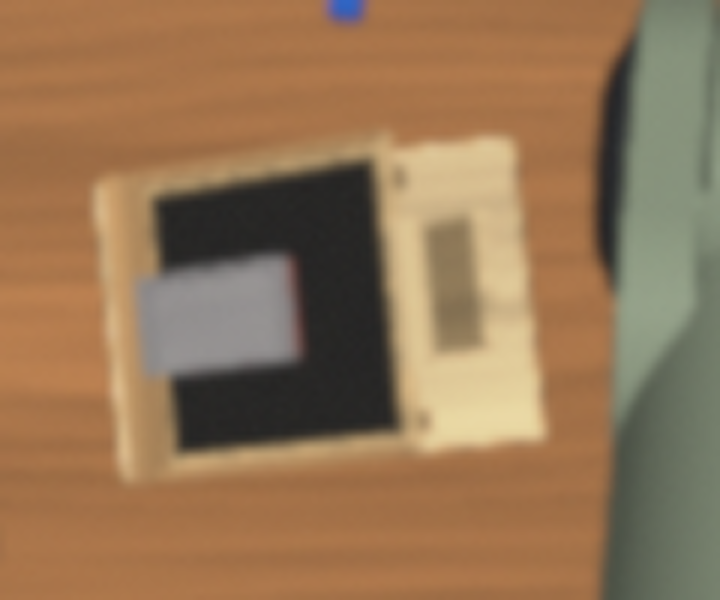

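```bash
cat >> h.py <<'E'
def grey(im,P,box,zr=(0.02,0.13)):
    hsv=cv2.cvtColor(im,cv2.COLOR_RGB2HSV)
    m=(hsv[...,1]<70)&(hsv[...,2]>80)&(P[...,2]>zr[0])&(P[...,2]<zr[1])
    b=np.zeros_like(m); b[box[2]:box[3],box[0]:box[1]]=1; m&=b
    n,l,st,c=cv2.connectedComponentsWithStats(m.astype(np.uint8))
    for i in range(1,n):
        if st[i,4]<60: continue
        q=P[l==i]; rc=cv2.minAreaRect((q[:,:2]*1000).astype(np.float32))
        A=np.c_[q[:,:2],np.ones(len(q))]
        for _ in range(4):
            a=np.linalg.lstsq(A,q[:,2],rcond=None)[0]; r=abs(q[:,2]-A@a); k=r<max(.004,2*np.median(r)); q=q[k]; A=A[k]
        print('px',np.round(c[i],1),'n',st[i,4],'ctr mm',np.round(rc[0],1),'size',np.round(rc[1],1),'ang',round(rc[2],1),'zctr',round((a@[rc[0][0]/1000,rc[0][1]/1000,1])*1000,1),'tilt',round(np.degrees(np.arctan(np.hypot(a[0],a[1]))),1))
E
python3 - <<'E'
from h import *
P=np.load('pics/P11.npy'); im=cv2.imread('pics/top_11.png')[:,:,::-1]
grey(im,P,(236,280,240,285))
E
```

```text
px [256.1 262.4] n 483 ctr mm [467.5  73.6] size [53.6 85.4] ang 6.3 zctr 51.2 tilt 31.8
```

Turned: hollow up on the slope at the stop strip, floor measured at z 51 mm with 32° tilt, as it should be. Now I'll pick it up.

Run:
```python
from h import *
go([.4673,.0758,.12],5.8)
```

```text
{'shift_cm': array([28.51, -0.03, 11.53]), 'jaw': np.float64(4.37), 'roll': np.float64(-0.025), 'q7': np.float64(0.18), 'tcp': array([ 0.4893, -0.208 ,  0.2364]), 'w': 0.051, 'F': array([ -5.4, -11. ,  -2.5]), 't': 10.05}
```

apply_moves(motion=[[4,0,0,0,8.5],[8.5,0,0,0,8.5],[13,0,0,0,8.5],[17,0,0,0,8.5],[19,0,0,-0.02,8.5]])

```text
t: 10.55
ee_pos: [0.4736, -0.0047, 0.2365]
tool_rot: [-2.1, -2.337, -0.001]
force: [-0.5, 0.3, -0.6]
width: 0.0848
```

apply_moves(motion=[[4,0,1,0,8.5],[7,0,3,0,8.5],[8.5,0,6,0,8.5],[8.5,0,8.5,0,8.5],[8.5,0,8.5,0,8.5]])

```text
t: 11.05
ee_pos: [0.4637, 0.0767, 0.149]
tool_rot: [-2.1, -2.333, 0.005]
force: [-0.8, -0.3, -0.4]
width: 0.0851
```

Run:
```python
from h import *
go([.4673,.0758,.051],5.8)
```

```text
{'shift_cm': array([-0.13,  0.39,  9.8 ]), 'jaw': np.float64(6.02), 'roll': np.float64(0.004), 'q7': np.float64(-0.49), 'tcp': array([0.4637, 0.0767, 0.149 ]), 'w': 0.0851, 'F': array([-0.8, -0.3, -0.4]), 't': 11.05}
```

apply_moves(motion=[[-0.1,0.4,3,0,8.5],[-0.1,0.4,6,0,8.5],[-0.1,0.4,9,0,8.5],[-0.1,0.4,9.8,0,8.5],[-0.1,0.4,9.8,0,8.5]])

```text
t: 11.55
ee_pos: [0.4695, 0.0759, 0.0536]
tool_rot: [-2.103, -2.333, 0.001]
force: [0.2, 0.2, 0.5]
width: 0.0851
```

Run:
```python
from h import *
go([.4673,.0758,.051],5.8)
im,d=snap('side','12'); crop(im,'s12',200,330,170,280,6)
```

```text
{'shift_cm': array([ 0.01, -0.22,  0.26]), 'jaw': np.float64(5.94), 'roll': np.float64(0.002), 'q7': np.float64(-0.62), 'tcp': array([0.4695, 0.0759, 0.0536]), 'w': 0.0851, 'F': array([0.2, 0.2, 0.5]), 't': 11.55}
```

View pics/s12.png

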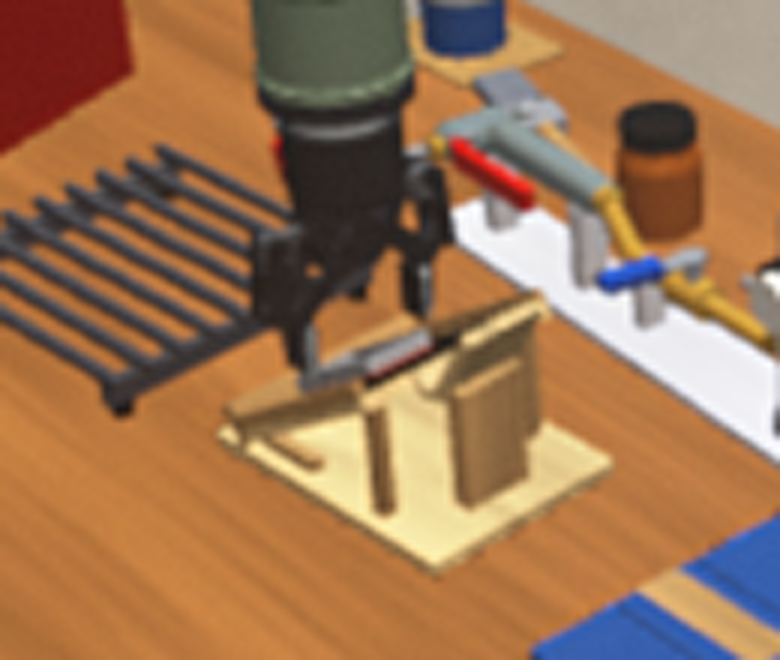

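apply_moves(motion=[[0,-0.2,0.2,0,8.5],[0,-0.2,0.2,0,6],[0,-0.2,0.2,0,4],[0,-0.2,0.2,0,4],[0,-0.2,0.2,0,4]], newtons=25)

```text
t: 12.1
ee_pos: [0.4677, 0.0758, 0.0519]
tool_rot: [2.103, 2.333, 0.001]
force: [-1.9, -0.3, 10.5]
width: 0.0473
```

apply_moves(motion=[[0,0,0,0,4],[0,0,-0.5,0,4],[0,0,-1.5,0,4],[0,0,-3.5,0,4],[0,0,-5.5,0,4]])

```text
t: 12.6
ee_pos: [0.4672, 0.076, 0.1075]
tool_rot: [-2.102, -2.334, 0.0]
force: [0.3, -0.6, -0.6]
width: 0.047
```

Run:
```python
from h import *
go()
im,d=snap('side','13'); crop(im,'s13',200,330,170,280,6)
```

```text
{'jaw': np.float64(5.97), 'tcp': array([0.4672, 0.076 , 0.1075]), 'w': 0.047, 'F': array([ 0.3, -0.6, -0.6]), 't': 12.6}
```

View pics/s13.png

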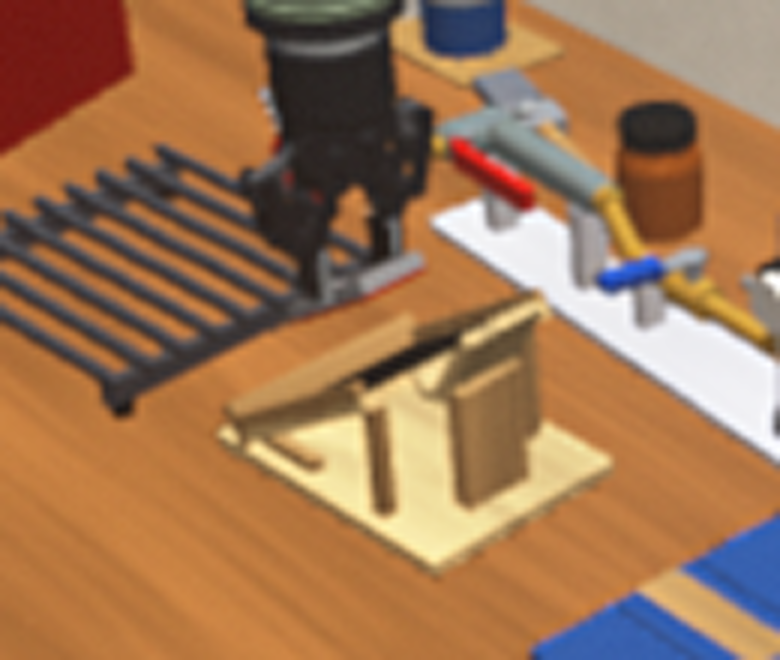

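Run:
```python
from h import *
c=[atz('top',p,.035) for p in [(130.7,239),(209.3,229.3),(217.3,301.7),(137.3,311.7)]]
c=np.array(c); print(np.round(c*1000,1)); print('ctr',c.mean(0)); print(np.linalg.norm(c-np.roll(c,-1,0),axis=1))
print('pin',atz('top',(176.7,269.8),.0), atz('top',(176.7,269.8),.035))
e=c[1]-c[0]; print(np.degrees(np.arctan2(e[1],e[0]))); e=c[2]-c[1]; print(np.degrees(np.arctan2(e[1],e[0])))
e=c[2]-c[3]; print(np.degrees(np.arctan2(e[1],e[0])))
```

```text
[[547.  454.5  35. ]
 [569.  214.   35. ]
 [355.7 192.4  35. ]
 [330.4 434.7  35. ]]
ctr [0.45050776 0.32389567 0.035     ]
[0.24156064 0.21432819 0.24355843 0.21751115]
pin [0.45233615 0.32591071 0.        ] [0.45177067 0.31321614 0.035     ]
-84.77586008007306
-174.24142830979815
-84.0248712162423
```

The first cover is held at about 25° tilt, with its +y end low. Grille: centre (0.4505, 0.322), yaw 5.5°, with both measured edges near the given size. I'll use three well separated spots. A = (0.379, 0.375), B = (0.511, 0.388), C = (0.443, 0.261).

Run:
```python
from h import *
go([.379,.3754,.12],5.5)
```

```text
{'shift_cm': array([30.68, -5.79, -0.99]), 'jaw': np.float64(5.97), 'roll': np.float64(0.008), 'q7': np.float64(-0.55), 'tcp': array([0.4685, 0.0763, 0.1102]), 'w': 0.0472, 'F': array([ 3.3, -0.6,  4.2]), 't': 12.65}
```

apply_moves(motion=[[2,0,-2,0,4],[5.5,-1,-2.5,0,4],[9.5,-2,-2.5,0,4],[13,-2.5,-2.5,0,4],[16,-3,-2.5,0,4]])

```text
t: 13.15
ee_pos: [0.4203, 0.2338, 0.1321]
tool_rot: [2.102, 2.335, 0.002]
force: [0.1, 0.4, -1.7]
width: 0.0473
```

apply_moves(motion=[[4,-0.7,0,0,4],[8,-1.4,0,0,4],[12,-2.1,0,0,4],[14.5,-2.8,0,0,4],[14.5,-2.8,0,0,4]])

```text
t: 13.65
ee_pos: [0.3759, 0.3769, 0.132]
tool_rot: [-2.096, -2.337, -0.002]
force: [0.2, -1.1, -0.9]
width: 0.0471
```

Run:
```python
from h import *
go([.379,.3754,.075],5.5)
im,d=snap('side','14'); crop(im,'s14',150,300,150,270,5)
```

```text
{'shift_cm': array([-0.19,  0.29,  5.7 ]), 'jaw': np.float64(6.23), 'roll': np.float64(0.013), 'q7': np.float64(-1.13), 'tcp': array([0.3759, 0.3769, 0.132 ]), 'w': 0.0471, 'F': array([ 0.2, -1.1, -0.9]), 't': 13.65}
```

View pics/s14.png

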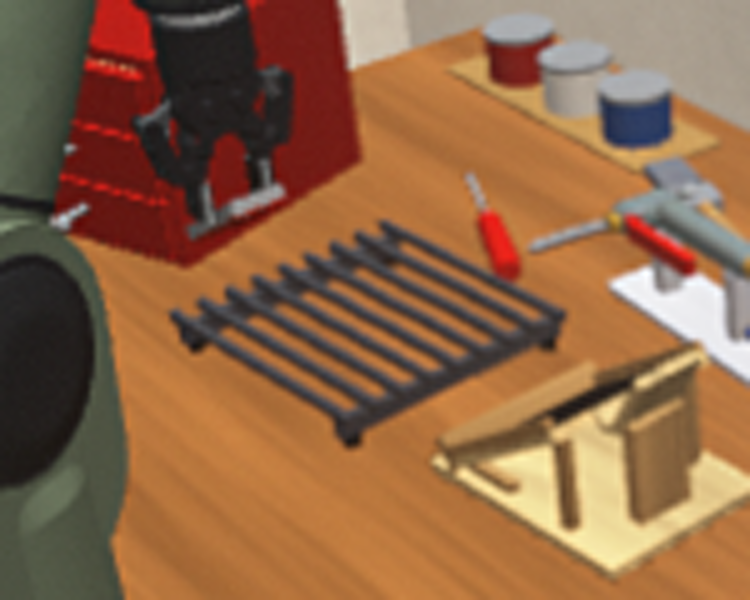

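apply_moves(motion=[[0,0.3,2.5,0,4],[0,0.3,5,0,4],[0,0.3,6.2,0,4],[0,0.3,6.8,0,4],[0,0.3,6.9,0,4]])

```text
t: 14.2
ee_pos: [0.3812, 0.3731, 0.0624]
tool_rot: [2.103, 2.333, -0.001]
force: [-0.7, -1.4, 2.5]
width: 0.0472
```

apply_moves(motion=[[0,0,0.4,0,4],[0,0,0.8,0,4],[0,0,1.2,0,4],[0,0,1.5,0,4],[0,0,1.5,0,4]])

```text
t: 14.7
ee_pos: [0.3818, 0.3736, 0.0482]
tool_rot: [2.103, 2.333, 0.002]
force: [0.3, -1.6, 4.0]
width: 0.0469
```

Run:
```python
from h import *
go([.379,.3754,.043],5.5)
im,d=snap('side','15'); crop(im,'s15',150,300,150,270,5)
```

```text
{'shift_cm': array([ 0.21, -0.26,  0.52]), 'jaw': np.float64(5.93), 'roll': np.float64(0.007), 'q7': np.float64(-1.21), 'tcp': array([0.3818, 0.3736, 0.0482]), 'w': 0.0469, 'F': array([ 0.3, -1.6,  4. ]), 't': 14.7}
```

View pics/s15.png

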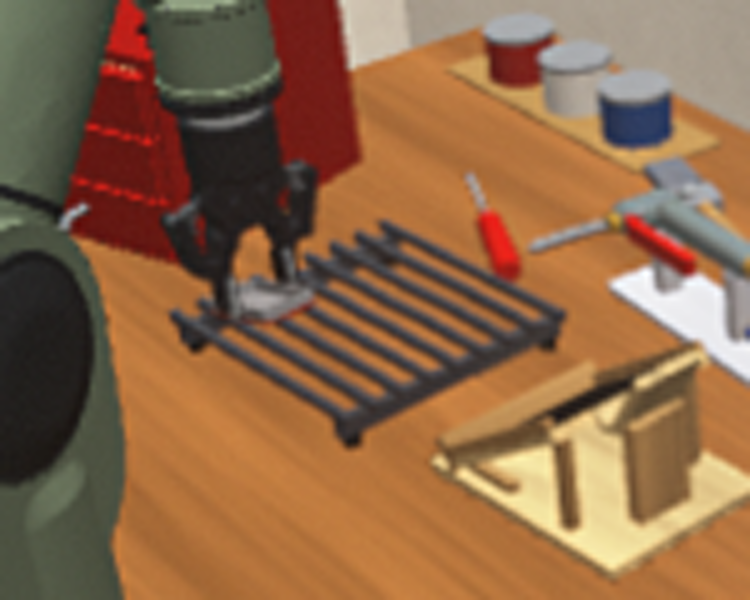

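apply_moves(motion=[[0,-0.2,0.2,0,4],[0,-0.2,0.4,0,4],[0,-0.2,0.4,0,4.6],[0,-0.2,0.4,0,6],[0,-0.2,0.4,0,7]])

```text
t: 15.25
ee_pos: [0.3792, 0.3736, 0.0437]
tool_rot: [-2.103, -2.334, -0.001]
force: [-0.3, -0.5, -0.7]
width: 0.0694
```

apply_moves(motion=[[0,0,0,0,8],[0,0,-2,0,8.5],[0,0,-6,0,8.5],[-4,0,-10,0,8.5],[-8,0,-14,0,8.5]])

```text
t: 15.75
ee_pos: [0.3859, 0.3026, 0.1752]
tool_rot: [-2.101, -2.336, 0.0]
force: [0.3, -0.8, 0.4]
width: 0.0853
```

Run:
```python
from h import *
im,d=snap('side','16'); crop(im,'s16',150,300,150,270,5)
go([.5666,-.3374,.25],-15.2)
```

```text
{'shift_cm': array([-64.97,  11.38,  -6.93]), 'jaw': np.float64(5.76), 'roll': np.float64(0.366), 'q7': np.float64(-0.97), 'tcp': array([0.3885, 0.2976, 0.1795]), 'w': 0.0852, 'F': array([ 9.2, -2.5,  7.4]), 't': 15.8}
```

View pics/s16.png

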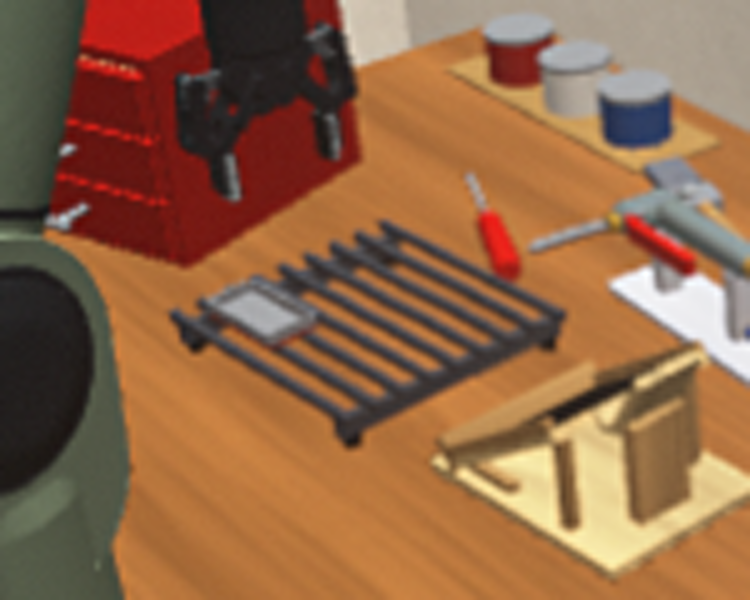

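Cover 1 is flat, hollow up, on the grille. Back for the next one.

apply_moves(motion=[[-3,0,-3,0,8.5],[-8,0,-5,0,8.5],[-13,0,-6,0,8.5],[-18,0,-6,0,8.5],[-23,0,-6,0,8.5]])

```text
t: 16.3
ee_pos: [0.4098, 0.077, 0.2346]
tool_rot: [2.102, 2.333, 0.002]
force: [0.8, 0.1, 0.0]
width: 0.0852
```

apply_moves(motion=[[-5,0,0,0,8.5],[-10,0,0,0,8.5],[-15,0,0,0,8.5],[-19,0,0,0,8.5],[-21,0,0,0,8.5]])

```text
t: 16.8
ee_pos: [0.4313, -0.1334, 0.234]
tool_rot: [2.107, 2.33, -0.001]
force: [0.3, 1.7, -0.1]
width: 0.0852
```

Run:
```python
from h import *
im,d=snap('top','17'); P=cloud('top',d); red(im,P,box=(340,460,195,300))
crop(im,'t17',120,460,180,310,2.3)
go([.4516,-.3947,.12],5.4)
```

```text
px [397.2 224.6] n 469 ctr mm [ 566.8 -337.7] size [87.4 46.2] ang 74.3 z med 42.4
px [417.9 263.7] n 469 ctr mm [ 451.6 -394.2] size [44.7 87.5] ang 5.5 z med 42.3
{'shift_cm': array([-26.03,  -0.56,  11.42]), 'jaw': np.float64(5.68), 'roll': np.float64(0.005), 'q7': np.float64(0.14), 'tcp': array([ 0.4314, -0.135 ,  0.2339]), 'w': 0.0849, 'F': array([-2.1, -3. , -0. ]), 't': 16.85}
```

View pics/t17.png

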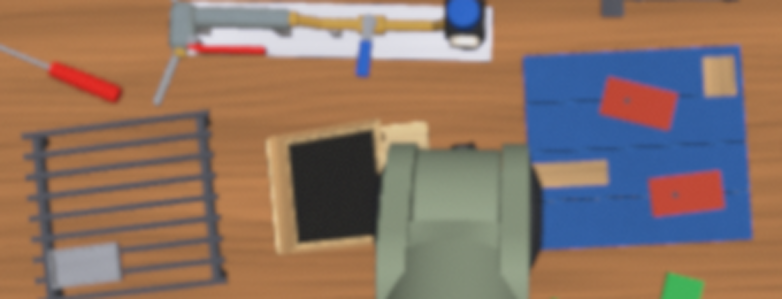

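apply_moves(motion=[[-5,0,0,0,8.5],[-10,0,1,0,8.5],[-15,-0.2,2,0,8.5],[-20,-0.4,4,0,8.5],[-24,-0.5,6,0,8.5]])

```text
t: 17.35
ee_pos: [0.4517, -0.3707, 0.1741]
tool_rot: [2.102, 2.333, 0.0]
force: [1.0, 0.5, 0.4]
width: 0.0849
```

apply_moves(motion=[[-2,0,2,0,8.5],[-2.1,0,5,0,8.5],[-2.1,0,6.5,0,8.5],[-2.1,0,6.5,0,8.5],[-2.1,0,6.5,0,8.5]])

```text
t: 17.85
ee_pos: [0.4542, -0.3891, 0.1101]
tool_rot: [2.102, 2.335, 0.0]
force: [0.9, -0.1, 1.0]
width: 0.0848
```

Run:
```python
from h import *
go([.4516,-.3945,.028],5.4)
```

```text
{'shift_cm': array([-0.51, -0.32,  8.21]), 'jaw': np.float64(6.01), 'roll': np.float64(0.011), 'q7': np.float64(0.54), 'tcp': array([ 0.4542, -0.3891,  0.1101]), 'w': 0.0848, 'F': array([ 0.9, -0.1,  1. ]), 't': 17.85}
```

apply_moves(motion=[[-0.5,-0.3,3,0.01,8.5],[-0.5,-0.3,6,0.01,8.5],[-0.5,-0.3,7.8,0.01,8.5],[-0.5,-0.3,8.2,0.01,8.5],[-0.5,-0.3,8.2,0.01,8.5]])

```text
t: 18.35
ee_pos: [0.4518, -0.3948, 0.0283]
tool_rot: [2.114, 2.323, 0.0]
force: [0.1, -0.2, -0.2]
width: 0.0847
```

Run:
```python
from h import *
go([.4516,-.3945,.028],5.4)
```

```text
{'shift_cm': array([ 0.03, -0.02,  0.03]), 'jaw': np.float64(5.41), 'roll': np.float64(0.0), 'q7': np.float64(0.5), 'tcp': array([ 0.4518, -0.3948,  0.0283]), 'w': 0.0847, 'F': array([ 0.1, -0.2, -0.2]), 't': 18.35}
```

apply_moves(motion=[[0,0,0,0,6],[0,0,0,0,4.5],[0,0,0,0,4],[0,0,0,0,4],[0,0,0,0,4]], newtons=20)

```text
t: 18.85
ee_pos: [0.4516, -0.3952, 0.0284]
tool_rot: [2.114, 2.322, 0.0]
force: [-2.1, 1.4, 9.9]
width: 0.0478
```

Run:
```python
from h import *
go([.4516,-.3945,.028],5.4)
```

```text
{'shift_cm': array([0.07, 0.  , 0.04]), 'jaw': np.float64(5.38), 'roll': np.float64(-0.0), 'q7': np.float64(0.5), 'tcp': array([ 0.4516, -0.3952,  0.0284]), 'w': 0.0478, 'F': array([-2.1,  1.4,  9.9]), 't': 18.85}
```

apply_moves(motion=[[0,0,-1,0,4],[0,0,-4,0,4],[1,0,-8,0,4],[4,0,-12,0,4],[8,0,-16,0,4]])

```text
t: 19.35
ee_pos: [0.4438, -0.3196, 0.185]
tool_rot: [2.116, 2.321, 0.0]
force: [1.0, 0.8, -1.5]
width: 0.0469
```

apply_moves(motion=[[4,0.8,0,0,4],[8.5,1.6,0,0,4],[13,2.4,0,0,4],[17,3.2,0,0,4],[20,4,0,0,4]])

```text
t: 19.85
ee_pos: [0.465, -0.1145, 0.1836]
tool_rot: [2.112, 2.324, 0.001]
force: [0.9, -0.7, -0.4]
width: 0.0475
```

Run:
```python
from h import *
go([.478,-.0515,.19],4.85)
```

```text
{'shift_cm': array([ 6.15,  1.89, -0.64]), 'jaw': np.float64(5.47), 'roll': np.float64(0.011), 'q7': np.float64(0.05), 'tcp': array([ 0.465 , -0.1145,  0.1836]), 'w': 0.0475, 'F': array([ 0.9, -0.7, -0.4]), 't': 19.85}
```

apply_moves(motion=[[2,0.6,-0.6,0.01,4],[4,1.2,-0.6,0.01,4],[5.6,1.8,-0.6,0.01,4],[6.1,1.9,-0.6,0.01,4],[6.1,1.9,-0.6,0.01,4]])

```text
t: 20.35
ee_pos: [0.4783, -0.0541, 0.189]
tool_rot: [2.125, 2.314, 0.0]
force: [-0.0, -0.6, -0.0]
width: 0.0475
```

Run:
```python
from h import *
go([.478,-.0515,.1445],4.85)
```

```text
{'shift_cm': array([ 0.27, -0.01,  4.45]), 'jaw': np.float64(4.88), 'roll': np.float64(0.0), 'q7': np.float64(-0.1), 'tcp': array([ 0.4783, -0.0541,  0.189 ]), 'w': 0.0475, 'F': array([-0. , -0.6, -0. ]), 't': 20.35}
```

apply_moves(motion=[[0.2,0,1.2,0,4],[0.2,0,2.6,0,4],[0.2,0,3.8,0,4],[0.2,0,4.3,0,4],[0.2,0,4.4,0,4]])

```text
t: 20.85
ee_pos: [0.4777, -0.0527, 0.1438]
tool_rot: [-2.126, -2.311, 0.001]
force: [0.3, -1.5, -0.5]
width: 0.0473
```

Run:
```python
from h import *
go([.478,-.0515,.1445],4.85)
im,d=snap('side','18'); crop(im,'s18',220,340,170,290,6)
```

```text
{'shift_cm': array([ 0.12,  0.04, -0.07]), 'jaw': np.float64(4.79), 'roll': np.float64(-0.001), 'q7': np.float64(-0.14), 'tcp': array([ 0.4777, -0.0527,  0.1438]), 'w': 0.0473, 'F': array([ 0.3, -1.5, -0.5]), 't': 20.85}
```

View pics/s18.png

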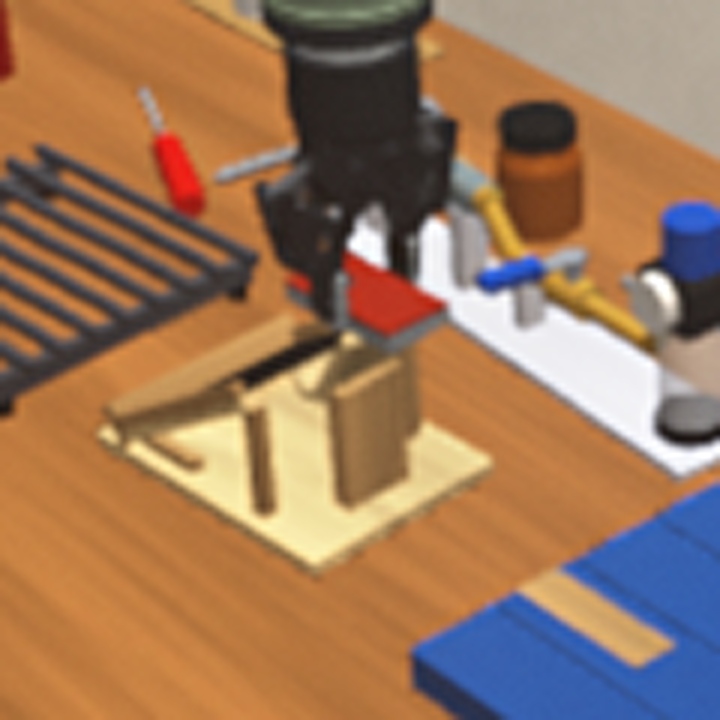

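apply_moves(motion=[[0.1,0,0,0,4],[0.1,0,0,0,5.2],[0.1,0,0,0,6],[0.1,0,0,0,8.5],[0.1,0,0,0,8.5]])

```text
t: 21.4
ee_pos: [0.4782, -0.0514, 0.1448]
tool_rot: [2.126, 2.313, 0.0]
force: [-0.3, 0.4, -0.1]
width: 0.0848
```

apply_moves(motion=[[0,0,0,0,8.5],[0,0,0,0,8.5],[0,0,-3,0,8.5],[0,0,-6,0,8.5],[0,0,-8,0,8.5]])

```text
t: 21.9
ee_pos: [0.4784, -0.0514, 0.2264]
tool_rot: [2.125, 2.312, 0.001]
force: [0.3, 0.1, -0.8]
width: 0.0849
```

Run:
```python
from h import *
go([.484,-.1245,.225],4.85)
im,d=snap('side','19'); crop(im,'s19',220,340,170,290,6)
```

```text
{'shift_cm': array([-7.33, -0.06,  0.14]), 'jaw': np.float64(4.82), 'roll': np.float64(-0.001), 'q7': np.float64(-0.08), 'tcp': array([ 0.4784, -0.0514,  0.2264]), 'w': 0.0849, 'F': array([ 0.3,  0.1, -0.8]), 't': 21.9}
```

View pics/s19.png

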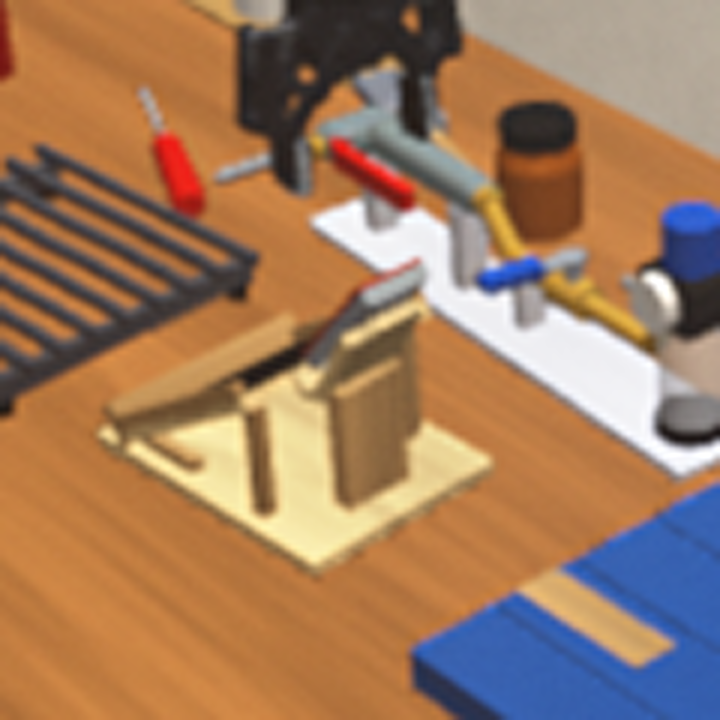

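Seated again, the same as before. I'll repeat the push.

apply_moves(motion=[[-3,0,0,0,4],[-6,0,0,0,0],[-7.4,0,0,0,0],[-7.4,0,2,0,0],[-7.4,0,4,0,0]])

```text
t: 22.45
ee_pos: [0.4845, -0.1254, 0.1842]
tool_rot: [2.127, 2.311, 0.001]
force: [0.2, -0.1, -1.1]
width: 0.0121
```

apply_moves(motion=[[0,0,1.5,0,0],[0,0,2.6,0,0],[0,0,2.8,0,0],[0,0,2.8,0,0],[0,0,2.8,0,0]])

```text
t: 22.95
ee_pos: [0.4847, -0.1252, 0.1572]
tool_rot: [2.126, 2.312, 0.001]
force: [-0.3, 0.5, 0.4]
width: -0.0001
```

Run:
```python
from h import *
go([.477,-.0427,.1563],4.85)
```

```text
{'shift_cm': array([ 8.28, -0.07,  0.09]), 'jaw': np.float64(4.81), 'roll': np.float64(-0.001), 'q7': np.float64(0.03), 'tcp': array([ 0.4847, -0.1252,  0.1572]), 'w': -0.0001, 'F': array([-0.3,  0.5,  0.4]), 't': 22.95}
```

apply_moves(motion=[[1,0,0,0,0],[2,0,0,0,0],[3,0,0,0,0],[3.8,0,0,0,0],[4.5,0,0,0,0]])

```text
t: 23.45
ee_pos: [0.4805, -0.0794, 0.1567]
tool_rot: [2.125, 2.313, 0.0]
force: [0.5, -0.9, 0.3]
width: 0.0002
```

apply_moves(motion=[[0.8,0,0,0,0],[1.6,0,0,0,0],[2.4,0,0,0,0],[3.1,0,0,0,0],[3.7,0,0,0,0]])

```text
t: 23.95
ee_pos: [0.4774, -0.0428, 0.1566]
tool_rot: [-2.126, -2.313, -0.0]
force: [0.2, 0.2, -0.6]
width: -0.0001
```

apply_moves(motion=[[0.5,0,0,0,0],[1.0,0,0,0,0],[1.5,0,0,0,0],[2.0,0,0,0,0],[2.2,0,0,0,0]])

```text
t: 24.45
ee_pos: [0.4756, -0.021, 0.1566]
tool_rot: [-2.126, -2.313, -0.0]
force: [0.1, -0.9, 0.7]
width: 0.0001
```

apply_moves(motion=[[0,0,-3,0,0],[-3,0,-6,0,0],[-8,0,-8,0,4],[-13,0,-8,0,8.5],[-17,0,-8,0,8.5]])

```text
t: 24.95
ee_pos: [0.4899, -0.1936, 0.2375]
tool_rot: [2.126, 2.311, 0.0]
force: [0.1, 0.8, 0.3]
width: 0.0431
```

Run:
```python
from h import *
im,d=snap('top','20'); crop(im,'t20',120,340,210,310,3.4)
P=cloud('top',d)
grey(im,P,(236,290,236,290)); red(im,P,box=(230,300,230,290)); red(im,P,box=(340,460,195,300))
grey(im,P,(125,225,225,318))
go()
```

```text
px [256.1 262.2] n 477 ctr mm [468.   73.3] size [52.2 85.9] ang 5.2 zctr 51.0 tilt 31.1
px [400.1 224.8] n 373 ctr mm [ 565.1 -342.1] size [78.  45.5] ang 75.5 z med 42.2
px [168.1 273. ] n 2239 ctr mm [450.9 336.2] size [221.8 268.8] ang 5.5 zctr 36.5 tilt 0.9
{'jaw': np.float64(4.4), 'tcp': array([ 0.4892, -0.2006,  0.2368]), 'w': 0.0505, 'F': array([-4.9, -8.3, -1.4]), 't': 25.0}
```

View pics/t20.png

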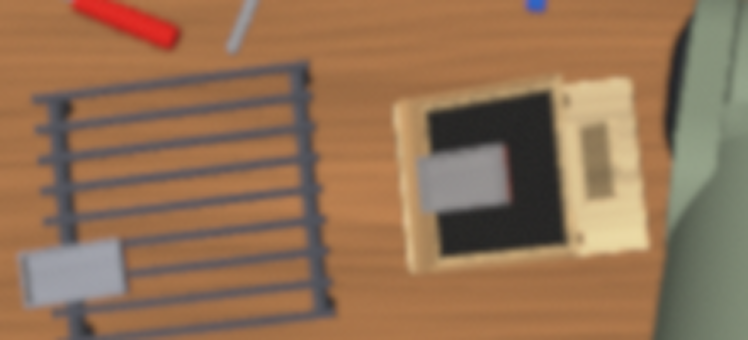

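The second cover is turned and lies at the foot of the slope, same as the first. The first one on the grille has been knocked aside (crop (72,272), now overhanging the +y edge); I'll put it back after this placement.

apply_moves(motion=[[4,0,0,0,8.5],[8.5,0,0,0,8.5],[13,0,0,0,8.5],[17,0,0,0,8.5],[19,0,0,-0.01,8.5]])

```text
t: 25.5
ee_pos: [0.4734, 0.0017, 0.2368]
tool_rot: [-2.111, -2.326, -0.001]
force: [0.2, -0.5, 0.2]
width: 0.085
```

apply_moves(motion=[[4,0,1,0,8.5],[7,0.2,3,0,8.5],[7.9,0.2,6,0,8.5],[7.9,0.2,8.5,0,8.5],[7.9,0.2,8.5,0,8.5]])

```text
t: 26.0
ee_pos: [0.4669, 0.0773, 0.1493]
tool_rot: [-2.112, -2.322, 0.006]
force: [0.2, 0.3, -0.2]
width: 0.0851
```

Run:
```python
from h import *
go([.4676,.0758,.051],5.2)
```

```text
{'shift_cm': array([-0.15,  0.1 ,  9.83]), 'jaw': np.float64(5.44), 'roll': np.float64(0.004), 'q7': np.float64(-0.42), 'tcp': array([0.4669, 0.0773, 0.1493]), 'w': 0.0851, 'F': array([ 0.2,  0.3, -0.2]), 't': 26.0}
```

apply_moves(motion=[[-0.1,0,3,0,8.5],[-0.1,0,6,0,8.5],[-0.1,0,9,0,8.5],[-0.1,0,9.9,0,8.5],[-0.1,0,9.9,0,8.5]])

```text
t: 26.5
ee_pos: [0.4686, 0.076, 0.0527]
tool_rot: [-2.115, -2.323, 0.002]
force: [-0.3, -0.3, -0.2]
width: 0.085
```

Run:
```python
from h import *
go([.4676,.0758,.051],5.2)
```

```text
{'shift_cm': array([-0.01, -0.1 ,  0.17]), 'jaw': np.float64(5.37), 'roll': np.float64(0.003), 'q7': np.float64(-0.53), 'tcp': array([0.4686, 0.076 , 0.0527]), 'w': 0.085, 'F': array([-0.3, -0.3, -0.2]), 't': 26.5}
```

apply_moves(motion=[[0,-0.1,0.1,0,8.5],[0,-0.1,0.1,0,6],[0,-0.1,0.1,0,4],[0,-0.1,0.1,0,4],[0,-0.1,0.1,0,4]], newtons=25)

```text
t: 27.0
ee_pos: [0.4681, 0.0761, 0.0524]
tool_rot: [2.114, 2.322, 0.001]
force: [-1.9, -0.3, 11.4]
width: 0.0473
```

apply_moves(motion=[[0,0,0,0,4],[0,0,-0.5,0,4],[0,0,-2.5,0,4],[0,0,-5,0,4],[0,0,-7.5,0,4]])

```text
t: 27.5
ee_pos: [0.4673, 0.0761, 0.1277]
tool_rot: [-2.114, -2.323, 0.0]
force: [0.2, 0.2, -1.9]
width: 0.047
```

Run:
```python
from h import *
im,d=snap('side','21'); crop(im,'s21',150,330,150,290,4)
go([.511,.388,.13],5.5)
im=cv2.imread('pics/top_20.png')[:,:,::-1]; 
# knocked cover corners by grey brightness
P=cloud('top',np.load('pics/top_20.npy'))
hsv=cv2.cvtColor(im,cv2.COLOR_RGB2HSV); m=(hsv[...,1]<60)&(hsv[...,2]>125); b=np.zeros_like(m); b[275:305,120:165]=1; m&=b
ys,xs=np.where(m); rc=cv2.minAreaRect(np.c_[xs,ys].astype(np.float32)); print(rc); print([np.round(atz('top',p,.047)*1000) for p in cv2.boxPoints(rc)], atz('top',rc[0],.047), np.percentile(P[m][:,2],[10,30,50,70,90]))
```

```text
{'shift_cm': array([30.62,  7.12,  0.15]), 'jaw': np.float64(5.39), 'roll': np.float64(-0.002), 'q7': np.float64(-0.45), 'tcp': array([0.4689, 0.0765, 0.1311]), 'w': 0.0471, 'F': array([4.3, 1.8, 4.8]), 't': 27.55}
((140.5800018310547, 290.05999755859375), (17.253406524658203, 29.698486328125), 81.8698959350586)
[array([414., 468.,  47.]), array([425., 377.,  47.]), array([375., 370.,  47.]), array([364., 460.,  47.])] [0.39449019 0.41872486 0.047     ] [0.03538591 0.03834934 0.04049098 0.04307935 0.05074597]
```

View pics/s21.png

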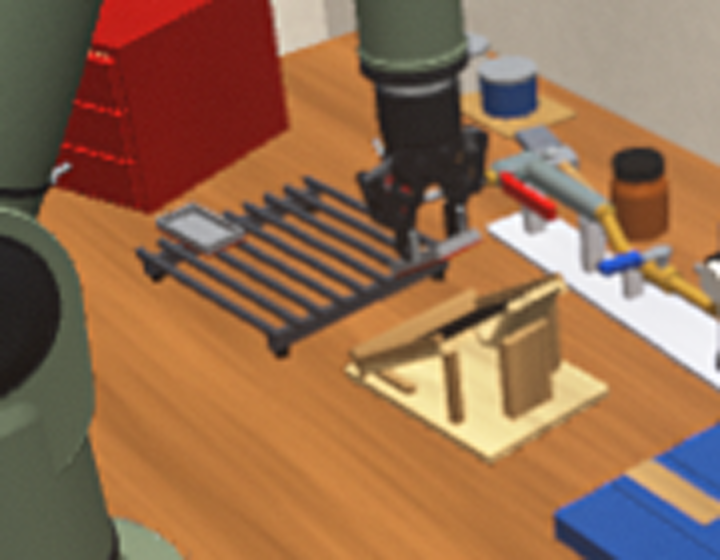

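The knocked cover still lies flat on the bars, with its centre about 24 mm inside the edge; I'll re-seat it later. This one goes to spot B.

apply_moves(motion=[[3,0,-1,0,4],[7.5,0,-1.5,0,4],[12,0.5,-1.5,0,4],[16.5,1,-1.5,0,4],[20,2,-1.5,0,4]])

```text
t: 28.05
ee_pos: [0.4678, 0.28, 0.1421]
tool_rot: [-2.112, -2.325, -0.001]
force: [0.5, -0.6, -1.0]
width: 0.047
```

apply_moves(motion=[[3,1.3,0,0,4],[6,2.6,0,0,4],[9,4,0,0,4],[10.6,5.1,0,0,4],[10.6,5.1,0,0,4]])

```text
t: 28.55
ee_pos: [0.5096, 0.3899, 0.1414]
tool_rot: [-2.112, -2.324, -0.001]
force: [-0.6, -1.1, -1.4]
width: 0.0472
```

Run:
```python
from h import *
go([.511,.388,.063],5.5)
im,d=snap('side','22'); crop(im,'s22',150,330,150,290,4)
```

```text
{'shift_cm': array([-0.21,  0.13,  7.84]), 'jaw': np.float64(5.49), 'roll': np.float64(-0.0), 'q7': np.float64(-0.88), 'tcp': array([0.5096, 0.3899, 0.1414]), 'w': 0.0472, 'F': array([-0.6, -1.1, -1.4]), 't': 28.55}
```

View pics/s22.png

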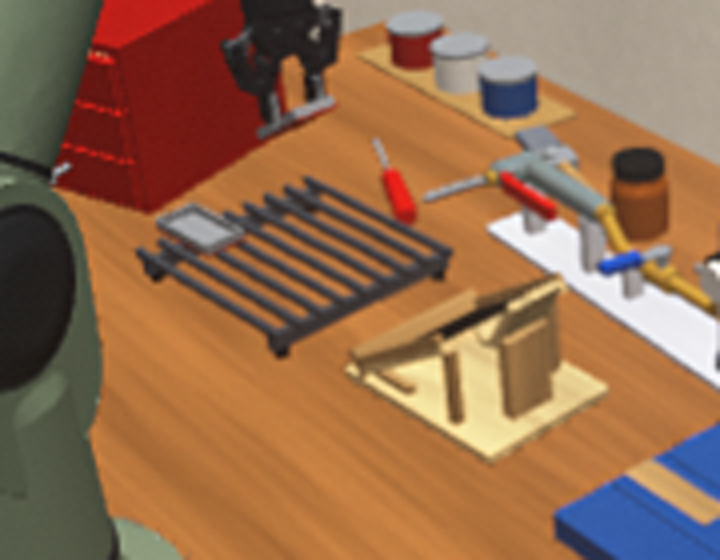

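apply_moves(motion=[[-0.2,0.1,3,0,4],[-0.2,0.1,6,0,4],[-0.2,0.1,7.4,0,4],[-0.2,0.1,7.9,0,4],[-0.2,0.1,8,0,4]])

```text
t: 29.1
ee_pos: [0.5109, 0.3854, 0.0622]
tool_rot: [2.115, 2.323, 0.0]
force: [-1.1, -1.6, 3.3]
width: 0.0473
```

apply_moves(motion=[[0,0,0.5,0,4],[0,0,1,0,4],[0,0,1.4,0,4],[0,0,1.7,0,4],[0,0,1.8,0,4]])

```text
t: 29.6
ee_pos: [0.5118, 0.3855, 0.0451]
tool_rot: [2.115, 2.322, 0.003]
force: [0.4, -4.0, 6.8]
width: 0.0468
```

Run:
```python
from h import *
go([.511,.388,.043],5.5)
```

```text
{'shift_cm': array([ 0.25, -0.06,  0.21]), 'jaw': np.float64(5.35), 'roll': np.float64(-0.003), 'q7': np.float64(-0.92), 'tcp': array([0.5118, 0.3855, 0.0451]), 'w': 0.0468, 'F': array([ 0.4, -4. ,  6.8]), 't': 29.6}
```

apply_moves(motion=[[0,0,0.1,0,4],[0,0,0.1,0,4.6],[0,0,0.1,0,5.5],[0,0,0.1,0,6.5],[0,0,0.1,0,6.5]])

```text
t: 30.1
ee_pos: [0.5109, 0.3858, 0.0431]
tool_rot: [2.115, 2.323, 0.001]
force: [0.6, -0.5, -0.2]
width: 0.0648
```

apply_moves(motion=[[0,0,-0.5,0,6.5],[0,0,-3,0,6.5],[0,0,-6,0,8],[0,0,-9,0,8.5],[0,0,-9,0,8.5]])

```text
t: 30.6
ee_pos: [0.5122, 0.3869, 0.137]
tool_rot: [2.114, 2.323, 0.009]
force: [0.5, 0.1, -0.1]
width: 0.085
```

Run:
```python
from h import *
im,d=snap('side','23'); crop(im,'s23',150,330,150,290,4)
go([.3945,.4187,.13],7.5)
```

```text
{'shift_cm': array([  4.33, -11.35,   0.46]), 'jaw': np.float64(5.38), 'roll': np.float64(-0.037), 'q7': np.float64(-0.88), 'tcp': array([0.5116, 0.3862, 0.1349]), 'w': 0.0851, 'F': array([ 0.9, -0.4, -0.7]), 't': 30.65}
```

View pics/s23.png

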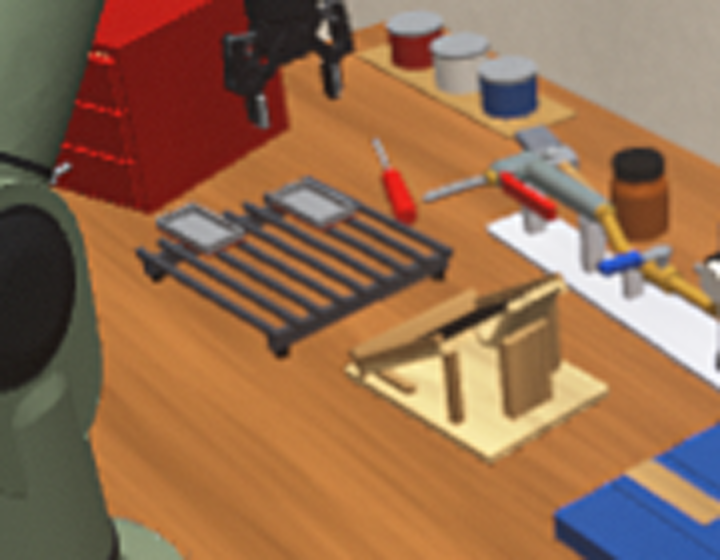

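Cover 2 is flat at spot B. Now I re-seat the knocked one.

apply_moves(motion=[[1,-3,0,0,8.5],[2,-6,0,-0.02,8.5],[3,-9,0,-0.03,8.5],[4.3,-11.4,2,-0.03,8.5],[4.3,-11.4,4,-0.03,8.5]])

```text
t: 31.15
ee_pos: [0.3896, 0.4195, 0.0923]
tool_rot: [-2.073, -2.358, -0.0]
force: [0.8, -0.3, -0.6]
width: 0.0851
```

Run:
```python
from h import *
go([.3945,.4187,.038],7)
```

```text
{'shift_cm': array([-0.15,  0.48,  5.43]), 'jaw': np.float64(7.36), 'roll': np.float64(0.006), 'q7': np.float64(-1.08), 'tcp': array([0.3896, 0.4195, 0.0923]), 'w': 0.0851, 'F': array([ 0.8, -0.3, -0.6]), 't': 31.15}
```

apply_moves(motion=[[-0.1,0.2,1,0,8.5],[-0.1,0.2,3,0,8.5],[-0.1,0.2,5,0,8.5],[-0.1,0.2,5.4,0,8.5],[-0.1,0.2,5.4,0,8.5]])

```text
t: 31.65
ee_pos: [0.3956, 0.4164, 0.0382]
tool_rot: [2.08, 2.354, -0.002]
force: [-0.3, -0.0, -0.2]
width: 0.0848
```

Run:
```python
from h import *
go([.3945,.4187,.038],7)
```

```text
{'shift_cm': array([ 0.24, -0.08,  0.02]), 'jaw': np.float64(7.07), 'roll': np.float64(0.001), 'q7': np.float64(-1.11), 'tcp': array([0.3956, 0.4164, 0.0382]), 'w': 0.0848, 'F': array([-0.3, -0. , -0.2]), 't': 31.65}
```

apply_moves(motion=[[0,0,0,0,6],[0,0,0,0,4],[0,0,0,0,4],[0,0,0,0,4],[0,0,-0.5,0,4]], newtons=20)

```text
t: 32.15
ee_pos: [0.3953, 0.4168, 0.0439]
tool_rot: [2.08, 2.355, -0.0]
force: [-0.5, 0.0, -0.9]
width: 0.0475
```

apply_moves(motion=[[0,0,-1,0,4],[-1,-0.2,-1.5,0,4],[-2.5,-0.6,-1.5,0,4],[-4,-1,-1.5,0,4],[-4.3,-1,-1.5,0.01,4]])

```text
t: 32.65
ee_pos: [0.3909, 0.3707, 0.0591]
tool_rot: [2.093, 2.342, -0.001]
force: [0.3, 0.1, 0.1]
width: 0.0473
```

apply_moves(motion=[[0,0,0,0,4],[0,0,0.8,0,4],[0,0,1.6,0,4],[0,0,1.9,0,4],[0,0,1.9,0,4]])

```text
t: 33.15
ee_pos: [0.3903, 0.3733, 0.0389]
tool_rot: [-2.09, -2.345, 0.001]
force: [0.6, -0.3, -0.1]
width: 0.0472
```

Run:
```python
from h import *
im,d=snap('side','24'); crop(im,'s24',150,330,150,290,4)
go()
```

```text
{'jaw': np.float64(6.57), 'tcp': array([0.3904, 0.3733, 0.039 ]), 'w': 0.0472, 'F': array([ 0.3, -0.3, -0.4]), 't': 33.2}
```

View pics/s24.png

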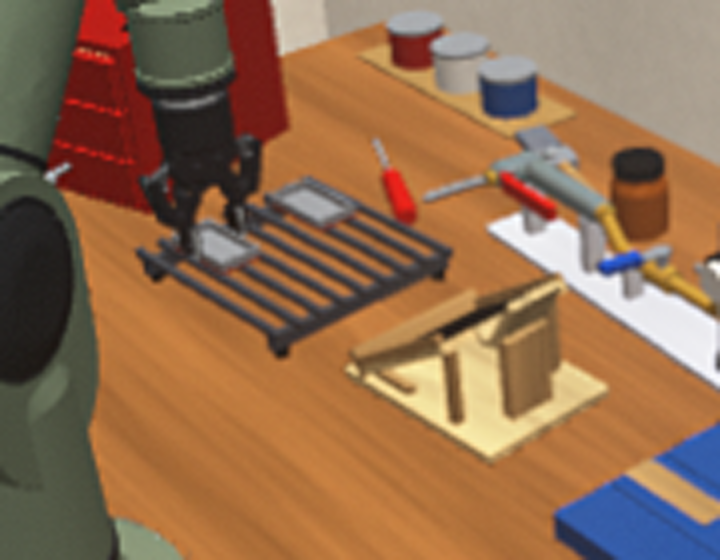

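Re-seated well inside the grille. Release, then go for the third cover.

apply_moves(motion=[[0,0,0.1,0,4.6],[0,0,0.1,0,6],[0,0,0.1,0,7.5],[0,0,-2,0,8.5],[0,0,-6,0,8.5]])

```text
t: 33.7
ee_pos: [0.3895, 0.372, 0.0981]
tool_rot: [-2.09, -2.345, 0.007]
force: [0.5, -0.3, 0.3]
width: 0.0845
```

apply_moves(motion=[[-1,0,-5,0,8.5],[-5,0.5,-9,0,8.5],[-10,1,-12,0,8.5],[-15,1.5,-12,0,8.5],[-20,2,-12,0,8.5]])

```text
t: 34.2
ee_pos: [0.4308, 0.1893, 0.2203]
tool_rot: [2.09, 2.344, 0.003]
force: [2.1, 0.4, -0.4]
width: 0.0855
```

apply_moves(motion=[[-5,0.8,0,0,8.5],[-10,1.6,0,0,8.5],[-15,2.4,0,0,8.5],[-20,3.2,0,0,8.5],[-24,4,0,0,8.5]])

```text
t: 34.7
ee_pos: [0.4975, -0.046, 0.2192]
tool_rot: [2.092, 2.343, -0.0]
force: [0.8, 0.4, -0.5]
width: 0.085
```

Run:
```python
from h import *
im,d=snap('top','25'); P=cloud('top',d); red(im,P,box=(340,460,195,300))
crop(im,'t25',120,460,180,310,2.3)
go([.5668,-.3377,.12],-15.5)
```

```text
px [397.1 224.6] n 469 ctr mm [ 566.4 -337.6] size [87.5 45.9] ang 75.2 z med 42.7
{'shift_cm': array([-29.05,   3.71,   9.98]), 'jaw': np.float64(6.13), 'roll': np.float64(0.377), 'q7': np.float64(-0.04), 'tcp': array([ 0.4988, -0.0525,  0.219 ]), 'w': 0.0848, 'F': array([ -2.4, -10.6,  -0.5]), 't': 34.75}
```

View pics/t25.png

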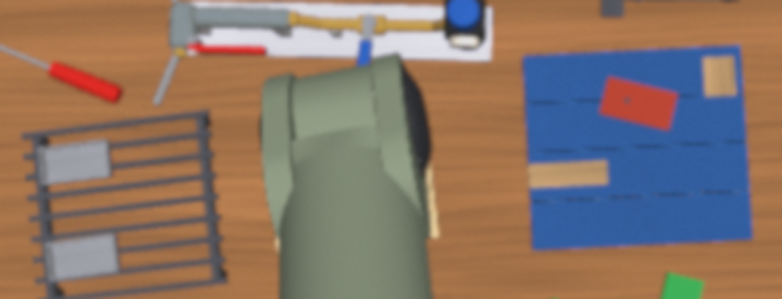

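apply_moves(motion=[[-5,0.6,0,0.08,8.5],[-10,1.3,0,0.16,8.5],[-15,2,0,0.24,8.5],[-20,2.6,1.5,0.32,8.5],[-24,3.1,3,0.37,8.5]])

```text
t: 35.25
ee_pos: [0.5558, -0.2807, 0.189]
tool_rot: [2.489, 1.914, 0.0]
force: [-0.3, 0.5, -0.3]
width: 0.0848
```

Run:
```python
from h import *
go([.5666,-.3377,.10],-15.2)
```

```text
{'shift_cm': array([-5.23,  2.49,  8.91]), 'jaw': np.float64(-14.88), 'roll': np.float64(0.006), 'q7': np.float64(0.03), 'tcp': array([ 0.5558, -0.2807,  0.189 ]), 'w': 0.0848, 'F': array([-0.3,  0.5, -0.3]), 't': 35.25}
```

apply_moves(motion=[[-2,1,2,0,8.5],[-4,2,5,0,8.5],[-5.2,2.4,8,0,8.5],[-5.2,2.5,9,0,8.5],[-5.2,2.5,9,0,8.5]])

```text
t: 35.75
ee_pos: [0.5659, -0.3338, 0.0978]
tool_rot: [-2.485, -1.918, 0.001]
force: [-0.1, 0.6, 0.5]
width: 0.0848
```

Run:
```python
from h import *
go([.5666,-.3377,.028],-15.2)
```

```text
{'shift_cm': array([-0.36,  0.18,  6.98]), 'jaw': np.float64(-14.66), 'roll': np.float64(0.009), 'q7': np.float64(0.09), 'tcp': array([ 0.5659, -0.3338,  0.0978]), 'w': 0.0848, 'F': array([-0.1,  0.6,  0.5]), 't': 35.75}
```

apply_moves(motion=[[-0.3,0.1,3,0.01,8.5],[-0.3,0.1,6,0.01,8.5],[-0.3,0.1,6.8,0.01,8.5],[-0.3,0.1,7,0.01,8.5],[-0.3,0.1,7,0.01,8.5]])

```text
t: 36.25
ee_pos: [0.5676, -0.3379, 0.0308]
tool_rot: [2.495, 1.907, 0.001]
force: [-0.5, 0.1, 0.2]
width: 0.0848
```

Run:
```python
from h import *
go([.5666,-.3377,.028],-15.2)
```

```text
{'shift_cm': array([-0.01, -0.1 ,  0.28]), 'jaw': np.float64(-15.22), 'roll': np.float64(-0.0), 'q7': np.float64(0.08), 'tcp': array([ 0.5676, -0.3379,  0.0308]), 'w': 0.0848, 'F': array([-0.5,  0.1,  0.2]), 't': 36.25}
```

apply_moves(motion=[[0,0,0,0,6],[0,0,0,0,4.5],[0,0,0,0,4],[0,0,0,0,4],[0,0,0,0,4]], newtons=20)

```text
t: 36.75
ee_pos: [0.567, -0.3381, 0.0301]
tool_rot: [2.496, 1.906, 0.001]
force: [-1.2, 1.2, 8.7]
width: 0.0473
```

apply_moves(motion=[[0,0,-1,0,4],[0,0,-4,0,4],[1,0,-8,-0.08,4],[4,0,-12,-0.16,4],[8,0,-16,-0.24,4]])

```text
t: 37.25
ee_pos: [0.5862, -0.2657, 0.1873]
tool_rot: [2.248, 2.192, -0.0]
force: [1.2, -1.1, -1.9]
width: 0.0475
```

Run:
```python
from h import *
go([.478,-.0515,.19],4.85)
im,d=snap('side','26'); crop(im,'s26',230,400,130,300,4)
```

```text
{'shift_cm': array([ 21.14, -11.35,  -0.3 ]), 'jaw': np.float64(-1.43), 'roll': np.float64(-0.11), 'q7': np.float64(0.19), 'tcp': array([ 0.5862, -0.2657,  0.1873]), 'w': 0.0475, 'F': array([ 1.2, -1.1, -1.9]), 't': 37.25}
```

View pics/s26.png

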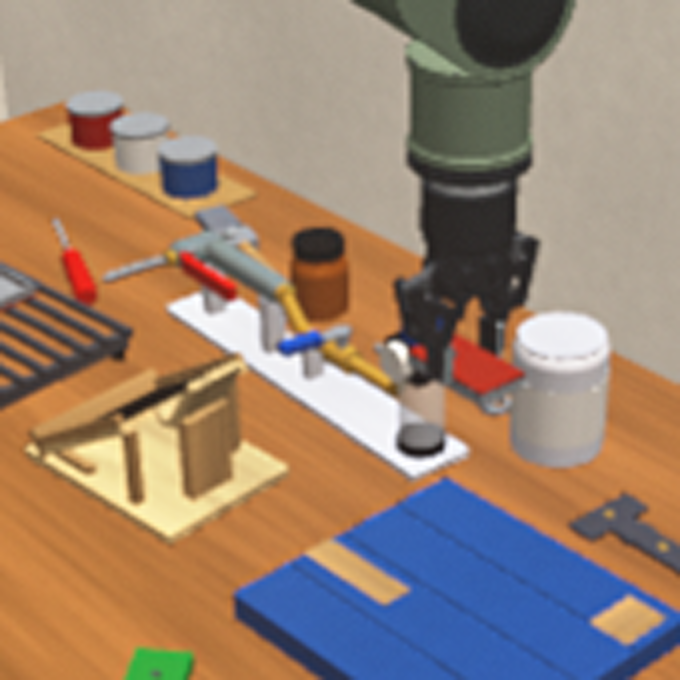

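apply_moves(motion=[[3,-2,0,-0.05,4],[7,-4.5,0,-0.11,4],[11,-7,0,-0.11,4],[15,-9,0,-0.11,4],[18,-10.5,0,-0.11,4]])

```text
t: 37.8
ee_pos: [0.4848, -0.0806, 0.1852]
tool_rot: [2.125, 2.313, 0.0]
force: [0.1, -0.0, -0.9]
width: 0.0475
```

Run:
```python
from h import *
go([.478,-.0515,.19],4.85)
```

```text
{'shift_cm': array([ 2.96, -0.43, -0.48]), 'jaw': np.float64(4.85), 'roll': np.float64(0.0), 'q7': np.float64(-0.02), 'tcp': array([ 0.4848, -0.0806,  0.1852]), 'w': 0.0475, 'F': array([ 0.1, -0. , -0.9]), 't': 37.8}
```

apply_moves(motion=[[1.5,-0.4,-0.4,0,4],[2.9,-0.4,-0.4,0,4],[2.9,-0.4,0.8,0,4],[2.9,-0.4,2.2,0,4],[2.9,-0.4,3,0,4]])

```text
t: 38.3
ee_pos: [0.4795, -0.0549, 0.1533]
tool_rot: [-2.127, -2.311, 0.001]
force: [-0.3, -0.4, -1.0]
width: 0.0475
```

Run:
```python
from h import *
go([.478,-.0515,.1455],4.85)
```

```text
{'shift_cm': array([ 0.35, -0.12,  0.78]), 'jaw': np.float64(4.76), 'roll': np.float64(-0.002), 'q7': np.float64(-0.1), 'tcp': array([ 0.4795, -0.0549,  0.1533]), 'w': 0.0475, 'F': array([-0.3, -0.4, -1. ]), 't': 38.3}
```

apply_moves(motion=[[0.2,-0.1,0.3,0,4],[0.3,-0.1,0.6,0,4],[0.3,-0.1,0.8,0,4],[0.3,-0.1,0.8,0,4],[0.3,-0.1,0.8,0,4]])

```text
t: 38.8
ee_pos: [0.4787, -0.0512, 0.1468]
tool_rot: [2.126, 2.312, 0.0]
force: [-0.6, -0.3, -1.5]
width: 0.0476
```

Run:
```python
from h import *
go([.478,-.0515,.1455],4.85)
im,d=snap('side','27'); crop(im,'s27',220,340,170,290,6)
```

```text
{'shift_cm': array([-0.02, -0.07,  0.13]), 'jaw': np.float64(4.81), 'roll': np.float64(-0.001), 'q7': np.float64(-0.11), 'tcp': array([ 0.4787, -0.0512,  0.1468]), 'w': 0.0476, 'F': array([-0.6, -0.3, -1.5]), 't': 38.8}
```

View pics/s27.png

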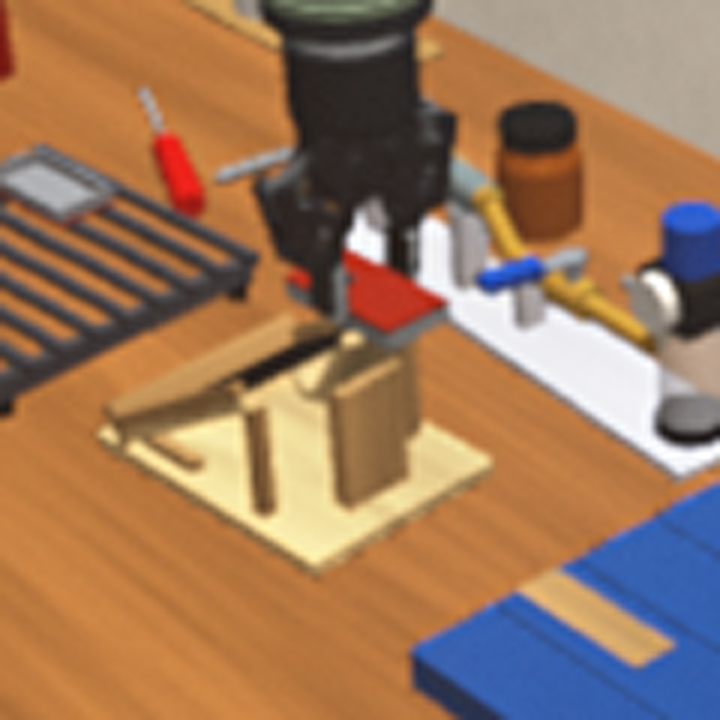

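Same position as before, so release.

apply_moves(motion=[[0,0,0.1,0,4],[0,0,0.1,0,5.2],[0,0,0.1,0,6],[0,0,0.1,0,8.5],[0,0,0.1,0,8.5]])

```text
t: 39.35
ee_pos: [0.4785, -0.0511, 0.1456]
tool_rot: [2.126, 2.313, 0.0]
force: [-0.2, -0.4, 0.2]
width: 0.0849
```

apply_moves(motion=[[0,0,0,0,8.5],[0,0,0,0,8.5],[0,0,-3,0,8.5],[0,0,-6,0,8.5],[0,0,-8,0,8.5]])

```text
t: 39.85
ee_pos: [0.4788, -0.051, 0.2273]
tool_rot: [2.126, 2.312, 0.001]
force: [0.3, 0.6, 0.4]
width: 0.0851
```

Run:
```python
from h import *
go([.484,-.1245,.225],4.85)
im,d=snap('side','28'); crop(im,'s28',220,340,170,290,6)
```

```text
{'shift_cm': array([-7.36, -0.1 ,  0.23]), 'jaw': np.float64(4.81), 'roll': np.float64(-0.001), 'q7': np.float64(-0.05), 'tcp': array([ 0.4788, -0.051 ,  0.2273]), 'w': 0.0851, 'F': array([0.3, 0.6, 0.4]), 't': 39.85}
```

View pics/s28.png

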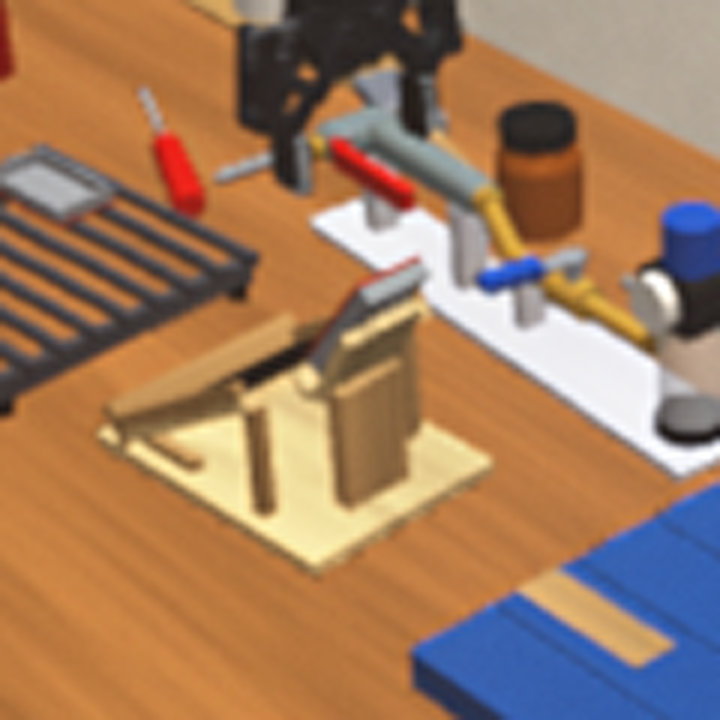

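Seated. Push as before.

apply_moves(motion=[[-3,0,0,0,4],[-6,0,0,0,0],[-7.4,0,0,0,0],[-7.4,0,2,0,0],[-7.4,0,4,0,0]])

```text
t: 40.4
ee_pos: [0.4849, -0.125, 0.1851]
tool_rot: [2.127, 2.311, 0.001]
force: [0.6, -0.4, -0.6]
width: 0.0119
```

apply_moves(motion=[[0,0,1.5,0,0],[0,0,2.7,0,0],[0,0,3,0,0],[0,0,3,0,0],[0,0,3,0,0]])

```text
t: 40.9
ee_pos: [0.485, -0.1248, 0.1561]
tool_rot: [2.126, 2.312, 0.001]
force: [0.2, -0.4, -0.8]
width: -0.0002
```

apply_moves(motion=[[1,0,0,0,0],[2,0,0,0,0],[3,0,0,0,0],[3.8,0,0,0,0],[4.5,0,0,0,0]])

```text
t: 41.4
ee_pos: [0.4809, -0.079, 0.1557]
tool_rot: [2.125, 2.313, 0.0]
force: [1.0, -0.6, 0.3]
width: 0.0
```

apply_moves(motion=[[0.8,0,0,0,0],[1.6,0,0,0,0],[2.4,0,0,0,0],[3.1,0,0,0,0],[3.7,0,0,0,0]])

```text
t: 41.9
ee_pos: [0.4777, -0.0425, 0.1555]
tool_rot: [-2.126, -2.313, 0.0]
force: [-0.1, 0.4, -0.4]
width: 0.0001
```

apply_moves(motion=[[0.5,0,0,0,0],[1.0,0,0,0,0],[1.5,0,0,0,0],[2.0,0,0,0,0],[2.2,0,0,0,0]])

```text
t: 42.4
ee_pos: [0.4759, -0.0207, 0.1555]
tool_rot: [-2.126, -2.313, -0.0]
force: [0.4, 0.0, 1.0]
width: 0.0001
```

apply_moves(motion=[[0,0,-3,0,0],[-3,0,-6,0,0],[-8,0,-8,0,4],[-13,0,-8,0,8.5],[-17,0,-8,0,8.5]])

```text
t: 42.9
ee_pos: [0.4903, -0.1932, 0.2365]
tool_rot: [2.126, 2.311, 0.001]
force: [0.3, 1.0, -0.0]
width: 0.0433
```

Run:
```python
from h import *
im,d=snap('top','30'); crop(im,'t30',120,340,170,310,3.4)
P=cloud('top',d)
grey(im,P,(236,290,236,290)); red(im,P,box=(230,300,230,290))
go()
```

```text
px [256.  262.1] n 479 ctr mm [469.1  73.6] size [53.6 86. ] ang 4.4 zctr 50.8 tilt 31.5
{'jaw': np.float64(4.41), 'tcp': array([ 0.4896, -0.2002,  0.2358]), 'w': 0.0508, 'F': array([-5.1, -8.6, -2.4]), 't': 42.95}
```

View pics/t30.png

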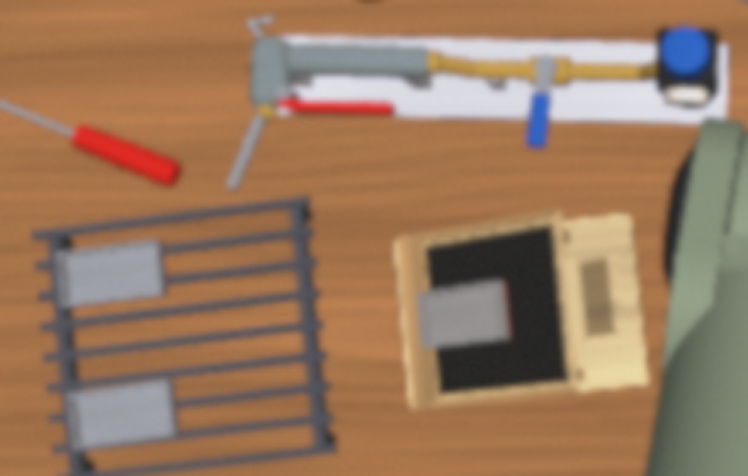

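Third one turned. Pick it up with the same moves as last time.

apply_moves(motion=[[4,0,0,0,8.5],[8.5,0,0,0,8.5],[13,0,0,0,8.5],[17,0,0,0,8.5],[19,0,0,0,8.5]])

```text
t: 43.45
ee_pos: [0.4738, 0.002, 0.2357]
tool_rot: [-2.123, -2.316, -0.001]
force: [-0.4, -0.9, -0.2]
width: 0.0848
```

apply_moves(motion=[[4,0,1,0,8.5],[7,0.2,3,0,8.5],[7.9,0.2,6,0,8.5],[7.9,0.2,8.5,0,8.5],[7.9,0.2,8.5,0,8.5]])

```text
t: 43.95
ee_pos: [0.4681, 0.0776, 0.1483]
tool_rot: [-2.123, -2.312, 0.006]
force: [0.0, -0.3, 0.4]
width: 0.0849
```

Run:
```python
from h import *
go([.4685,.0758,.051],5)
```

```text
{'shift_cm': array([-0.18,  0.07,  9.73]), 'jaw': np.float64(4.86), 'roll': np.float64(-0.002), 'q7': np.float64(-0.4), 'tcp': array([0.4681, 0.0776, 0.1483]), 'w': 0.0849, 'F': array([ 0. , -0.3,  0.4]), 't': 43.95}
```

apply_moves(motion=[[-0.1,0,3,0,8.5],[-0.1,0,6,0,8.5],[-0.1,0,9,0,8.5],[-0.1,0,9.8,0,8.5],[-0.1,0,9.8,0,8.5]])

```text
t: 44.45
ee_pos: [0.4698, 0.0764, 0.0528]
tool_rot: [-2.126, -2.312, 0.001]
force: [1.3, 0.5, 0.7]
width: 0.0848
```

Run:
```python
from h import *
go([.4685,.0758,.051],5)
```

```text
{'shift_cm': array([-0.05, -0.13,  0.18]), 'jaw': np.float64(4.79), 'roll': np.float64(-0.004), 'q7': np.float64(-0.49), 'tcp': array([0.4698, 0.0764, 0.0528]), 'w': 0.0848, 'F': array([1.3, 0.5, 0.7]), 't': 44.45}
```

apply_moves(motion=[[0,-0.1,0.1,0,8.5],[0,-0.1,0.1,0,6],[0,-0.1,0.1,0,4],[0,-0.1,0.1,0,4],[0,-0.1,0.1,0,4]], newtons=25)

```text
t: 44.95
ee_pos: [0.4692, 0.0765, 0.0523]
tool_rot: [2.126, 2.312, 0.001]
force: [-2.5, 0.3, 13.2]
width: 0.0471
```

apply_moves(motion=[[0,0,0,0,4],[0,0,-0.5,0,4],[0,0,-2.5,0,4],[0,0,-5,0,4],[0,0,-7.5,0,4]])

```text
t: 45.45
ee_pos: [0.4685, 0.0765, 0.1277]
tool_rot: [-2.126, -2.313, 0.0]
force: [0.0, 0.7, -0.1]
width: 0.0472
```

Run:
```python
from h import *
im,d=snap('side','31'); crop(im,'s31',150,330,150,290,4)
go([.443,.261,.13],5.5)
```

```text
{'shift_cm': array([18.58, -1.15,  0.11]), 'jaw': np.float64(4.81), 'roll': np.float64(-0.012), 'q7': np.float64(-0.42), 'tcp': array([0.47  , 0.0768, 0.131 ]), 'w': 0.0475, 'F': array([3.6, 0.2, 4.5]), 't': 45.5}
```

View pics/s31.png

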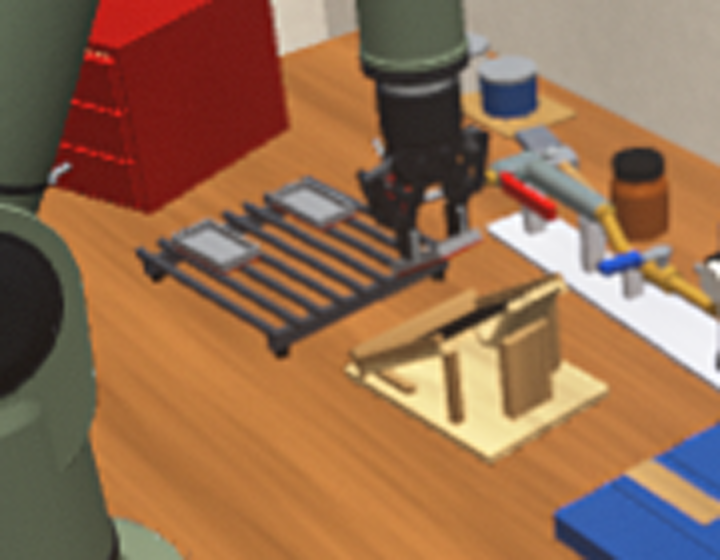

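apply_moves(motion=[[4,0,-1,0,4],[8.5,-0.4,-1,-0.01,4],[13,-0.8,-1,-0.01,4],[17,-1,-1,-0.01,4],[18.6,-1,-1,-0.01,4]])

```text
t: 46.0
ee_pos: [0.442, 0.265, 0.1369]
tool_rot: [-2.109, -2.327, -0.002]
force: [0.6, -1.2, -0.6]
width: 0.047
```

Run:
```python
from h import *
go([.443,.260,.063],5.5)
```

```text
{'shift_cm': array([-0.52,  0.05,  7.39]), 'jaw': np.float64(5.61), 'roll': np.float64(0.002), 'q7': np.float64(-0.78), 'tcp': array([0.442 , 0.265 , 0.1369]), 'w': 0.047, 'F': array([ 0.6, -1.2, -0.6]), 't': 46.0}
```

apply_moves(motion=[[-0.2,0,2.5,0,4],[-0.2,0,5,0,4],[-0.2,0,6.8,0,4],[-0.2,0,7.3,0,4],[-0.2,0,7.4,0,4]])

```text
t: 46.5
ee_pos: [0.4432, 0.2587, 0.0625]
tool_rot: [-2.115, -2.323, 0.001]
force: [-1.4, -1.2, 2.9]
width: 0.0472
```

apply_moves(motion=[[0,0,0.5,0,4],[0,0,1,0,4],[0,0,1.4,0,4],[0,0,1.7,0,4],[0,0,1.8,0,4]])

```text
t: 47.0
ee_pos: [0.4443, 0.2588, 0.0457]
tool_rot: [2.115, 2.322, 0.002]
force: [0.5, -3.5, 6.9]
width: 0.0467
```

Run:
```python
from h import *
go([.443,.260,.043],5.5)
```

```text
{'shift_cm': array([ 0.14, -0.12,  0.27]), 'jaw': np.float64(5.33), 'roll': np.float64(-0.003), 'q7': np.float64(-0.85), 'tcp': array([0.4443, 0.2588, 0.0457]), 'w': 0.0467, 'F': array([ 0.5, -3.5,  6.9]), 't': 47.0}
```

apply_moves(motion=[[0,0,0.2,0,4],[0,0,0.2,0,4.6],[0,0,0.2,0,5.5],[0,0,0.2,0,6.5],[0,0,0.2,0,6.5]])

```text
t: 47.5
ee_pos: [0.4436, 0.2592, 0.043]
tool_rot: [2.115, 2.323, 0.001]
force: [0.6, 0.2, -0.5]
width: 0.0649
```

apply_moves(motion=[[0,0,-0.5,0,6.5],[0,0,-3,0,6.5],[0,0,-7,0,8],[0,0,-12,0,5],[-4,0,-17,0,0]])

```text
t: 48.0
ee_pos: [0.4458, 0.231, 0.2046]
tool_rot: [-2.108, -2.328, -0.005]
force: [1.9, -1.3, 0.4]
width: 0.0529
```

apply_moves(motion=[[-5,0,0,0,0],[-10,0,0,0,0],[-15,0,0,0,0],[-20,0,0,0,0],[-24,0,0,0,0]])

```text
t: 48.5
ee_pos: [0.4685, -0.0138, 0.2021]
tool_rot: [2.116, 2.322, 0.0]
force: [0.3, 0.7, 0.3]
width: 0.0004
```

Run:
```python
from h import *
im,d=snap('top','33'); crop(im,'t33',120,340,170,310,3.4)
np.save('pics/P33.npy',cloud('top',d))
P=cloud('top',d)
hsv=cv2.cvtColor(im,cv2.COLOR_RGB2HSV); m=(hsv[...,1]<60)&(hsv[...,2]>125); b=np.zeros_like(m); b[225:318,125:225]=1; m&=b
m=cv2.morphologyEx(m.astype(np.uint8),cv2.MORPH_OPEN,np.ones((5,5)))
n,l,st,c=cv2.connectedComponentsWithStats(m)
for i in range(1,n):
    ys,xs=np.where(l==i); rc=cv2.minAreaRect(np.c_[xs,ys].astype(np.float32)); p=atz('top',rc[0],.047)-[.4505,.322,0]; a=np.radians(5.5)
    q=P[l==i]; A=np.c_[q[:,:2],np.ones(len(q))]; f=np.linalg.lstsq(A,q[:,2],rcond=None)[0]
    print(st[i,4],np.round(rc[0],1),'gx,gy mm',np.round([1000*(p[0]*np.cos(a)+p[1]*np.sin(a)),1000*(-p[0]*np.sin(a)+p[1]*np.cos(a))],1),'z',np.round(np.percentile(q[:,2],[5,50,95]),4),'tilt',np.degrees(np.hypot(f[0],f[1])))
go()
im,d=snap('side','33'); crop(im,'s33',150,350,150,290,4)
```

```text
271 [221. 260.] gx,gy mm [  12.4 -147.2] z [0.574  0.5997 0.6174] tilt 210.6763545862821
469 [152.5 249.9] gx,gy mm [66.6 53.8] z [0.0354 0.0408 0.0515] tilt 118.25446708057572
501 [194.3 272. ] gx,gy mm [-12.9 -64.7] z [0.0351 0.0408 0.052 ] tilt 137.05290317670622
505 [155.9 291.6] gx,gy mm [-56.2  55.8] z [0.0332 0.0402 0.0509] tilt 104.4188039166452
{'jaw': np.float64(5.0), 'tcp': array([ 0.4687, -0.0197,  0.202 ]), 'w': -0.0002, 'F': array([ -0.3, -10.7,  -0.6]), 't': 48.55}
```

View pics/t33.png

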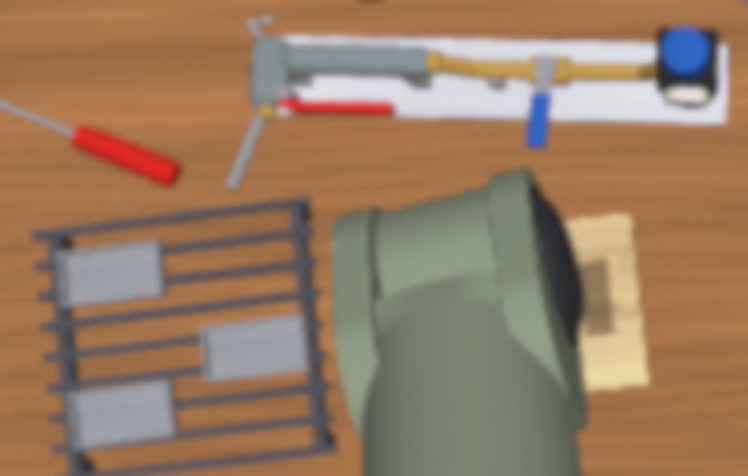

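View pics/s33.png

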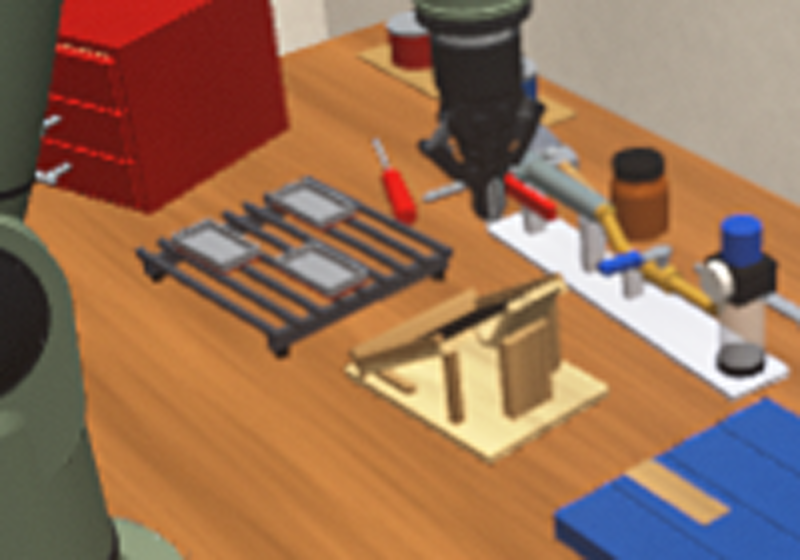

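All three covers lie flat on the grille, at gx/gy about (67,54), (−13,−65) and (−56,56) mm. Next I measure the valve handle and lever.

Run:
```python
from h import *
im=cv2.imread('pics/top_30.png')[:,:,::-1]
hsv=cv2.cvtColor(im,cv2.COLOR_RGB2HSV).astype(int)
def comp(m,box,z,name):
    b=np.zeros_like(m); b[box[2]:box[3],box[0]:box[1]]=1; m=(m&b)
    ys,xs=np.where(m); Q=np.array([atz('top',(x,y),z)[:2] for x,y in zip(xs,ys)])*1000
    rc=cv2.minAreaRect(Q.astype(np.float32)); print(name,len(xs),'ctr',np.round(rc[0],1),'size',np.round(rc[1],1),'ang',round(rc[2],1),'min',np.round(Q.min(0),1),'max',np.round(Q.max(0),1))
comp((abs(hsv[...,0]-112)<12)&(hsv[...,1]>120),(268,290,192,220),.091,'blue grip')
comp(((hsv[...,0]<8)|(hsv[...,0]>172))&(hsv[...,1]>110),(195,245,190,212),.095,'lever')
comp((hsv[...,1]<40)&(hsv[...,2]>200),(195,345,175,212),.006,'base')
for n in ['valve_axis','valve_tip','lever_face','gun_handle']:
    env.grab_frame('top'); r=env.pinpoint('top',n); print(n,[(np.round(x['centre'],1),round(x['score'],2),np.round(atz('top',x['centre'],.085)*1000,1)) for x in r[:3]])
e=[(275,115),(725,123),(290,37),(728,43)]
for p in e: print(np.round(atz('top',(120+p[0]/3.4,170+p[1]/3.4),.005)*1000,1))
crop(im,'c_st',185,345,170,225,5)
```

```text
blue grip 59 ctr [626.3   0.9] size [11.3 39.8] ang 89.0 min [606.4  -5. ] max [646.2   6.9]
lever 124 ctr [642.5 171.2] size [92.3 11.5] ang 88.1 min [635.3 125.2] max [649.7 217.2]
base 1315 ctr [678.   39.7] size [388.4  68. ] ang 86.8 min [ 635.  -153.8] max [720.  231.8]
valve_axis [(array([278.2, 189.8]), 0.61, array([6.707e+02, 4.000e-01, 8.500e+01]))]
valve_tip [(array([281.8, 204.5]), 0.55, array([628.3,  -9.1,  85. ]))]
lever_face [(array([227.5, 183.8]), 0.49, array([692.9, 145.9,  85. ])), (array([228.2, 203.2]), 0.47, array([636.9, 144.3,  85. ])), (array([277.5, 192.8]), 0.26, array([662.2,   2.6,  85. ]))]
gun_handle [(array([229.7, 184. ]), 0.78, array([692.1, 139.5,  85. ]))]
[650.5 248.2   5. ]
[ 630.9 -153.3    5. ]
[720.6 234.3   5. ]
[ 702.1 -157.8    5. ]
```

View pics/c_st.png

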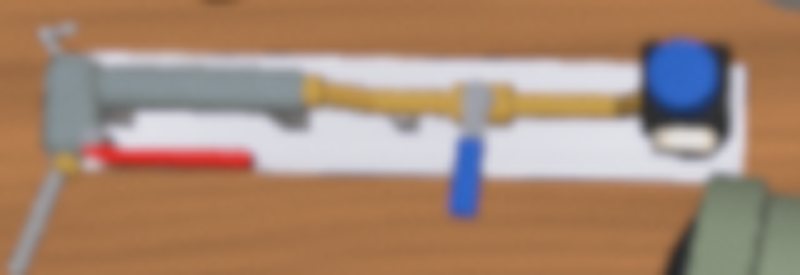

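Station yaw is about −2.8°. The valve axis is near (0.673, −0.001) with the grip towards the robot (centre x 0.626), and the lever face is near (0.636, 0.145). I'll go to the −y side of the grip with shut fingers.

Run:
```python
from h import *
go([.617,-.032,.15],-2.8)
```

```text
{'shift_cm': array([-3.59, 14.54,  5.17]), 'jaw': np.float64(5.48), 'roll': np.float64(0.144), 'q7': np.float64(-0.14), 'tcp': array([ 0.4688, -0.0101,  0.2017]), 'w': -0.0, 'F': array([ 0.2,  0.8, -0.6]), 't': 49.0}
```

apply_moves(motion=[[-1.2,3.5,0,0.05,0],[-2.4,7.5,0,0.1,0],[-3.5,11.5,1,0.144,0],[-3.6,14.5,3,0.144,0],[-3.6,14.5,5,0.144,0]])

```text
t: 49.5
ee_pos: [0.6195, -0.0322, 0.1503]
tool_rot: [2.275, 2.166, 0.002]
force: [-1.7, -0.0, -0.7]
width: 0.0
```

Run:
```python
from h import *
go([.617,-.032,.072],-2.8)
im,d=snap('side','34'); crop(im,'s34',220,400,140,280,4)
```

```text
{'shift_cm': array([ 0.  , -0.26,  7.83]), 'jaw': np.float64(-2.82), 'roll': np.float64(-0.0), 'q7': np.float64(-0.23), 'tcp': array([ 0.6195, -0.0322,  0.1503]), 'w': 0.0, 'F': array([-1.7, -0. , -0.7]), 't': 49.5}
```

View pics/s34.png

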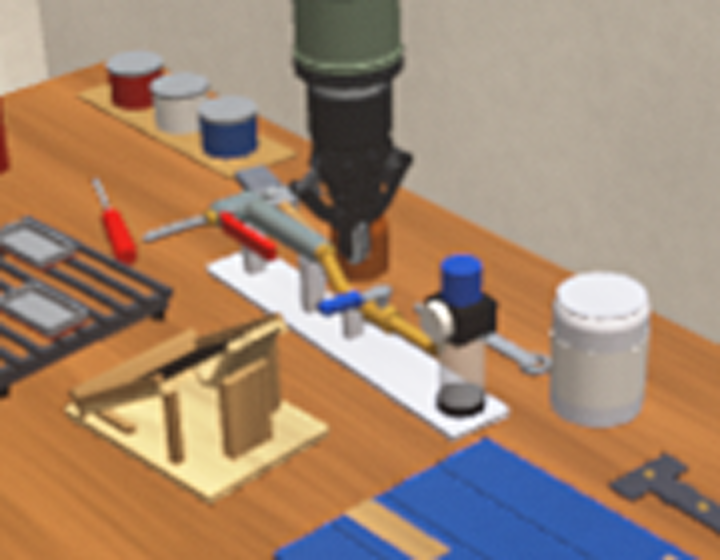

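apply_moves(motion=[[0,-0.2,2,0,0],[0,-0.2,4.5,0,0],[0,-0.2,7,0,0],[0,-0.2,7.8,0,0],[0,-0.2,7.8,0,0]])

```text
t: 50.05
ee_pos: [0.614, -0.0328, 0.0733]
tool_rot: [-2.275, -2.165, 0.002]
force: [0.0, 0.4, 0.7]
width: -0.0003
```

Run:
```python
from h import *
go()
im,d=snap('side','35'); crop(im,'s35',260,370,170,280,6)
# arc waypoints in world, then in tool shifts (cm) from now
ax=np.array([.673,-.001]); a=np.radians(-2.8); ex=np.array([np.cos(a),np.sin(a)]); ey=np.array([-np.sin(a),np.cos(a)])
s=env.observe(); M=R.from_rotvec(s['tool_rot']).as_matrix()
for ph in range(0,95,10):
    f=np.radians(ph); h=-ex*np.cos(f)+ey*np.sin(f); m=ex*np.sin(f)+ey*np.cos(f)
    p=ax+.055*h-(.008+.011*np.cos(f)+.0145*np.sin(f))*m
    print(ph,np.round(p,4),np.round(M.T@(np.array([*p,s['ee_pos'][2]])-s['ee_pos'])*100,2)[:2])
```

```text
{'jaw': np.float64(-2.84), 'tcp': array([ 0.614 , -0.0328,  0.0733]), 'w': -0.0003, 'F': array([0. , 0.4, 0.7]), 't': 50.05}
0 [ 0.6171 -0.0173] [1.57 0.17]
10 [ 0.6146 -0.0096] [ 2.32 -0.12]
20 [ 0.6133 -0.0012] [ 3.16 -0.3 ]
30 [0.6133 0.008 ] [ 4.07 -0.34]
40 [0.6152 0.0175] [ 5.03 -0.2 ]
50 [0.6189 0.027 ] [6.   0.12]
60 [0.6247 0.036 ] [6.93 0.66]
70 [0.6325 0.044 ] [7.77 1.4 ]
80 [0.6421 0.0505] [8.46 2.33]
90 [0.6532 0.055 ] [8.97 3.41]
```

View pics/s35.png

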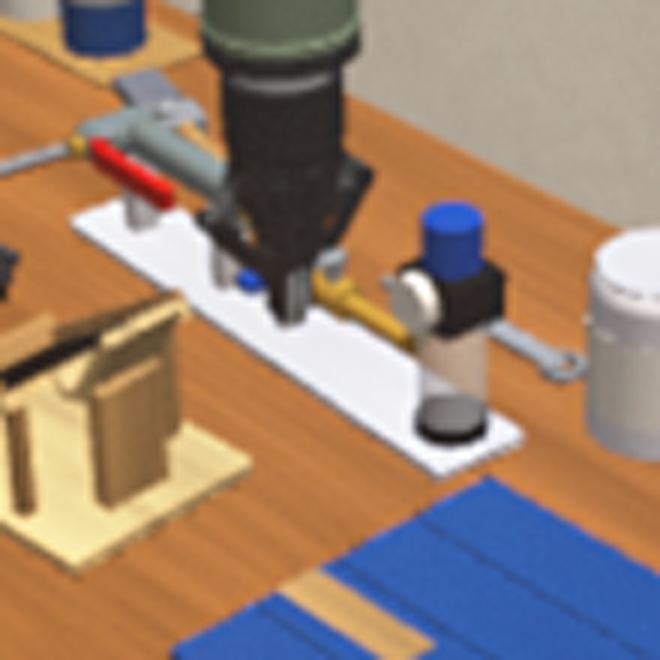

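Correctly placed on the −y side of the blue grip. Sweep the arc.

apply_moves(motion=[[1,0,0,0,0],[1.7,0,0,0,0],[2.4,-0.1,0,0,0],[3.2,-0.3,0,0,0],[4.1,-0.3,0,0,0]])

```text
t: 50.6
ee_pos: [0.6134, 0.0085, 0.0738]
tool_rot: [2.276, 2.165, -0.0]
force: [0.2, -2.7, -0.5]
width: 0.0001
```

apply_moves(motion=[[0.9,0.1,0,0,0],[1.9,0.4,0,0,0],[2.8,1,0,0,0],[3.6,1.7,0,0,0],[4.2,2.4,0,0,0]])

```text
t: 51.1
ee_pos: [0.6403, 0.0497, 0.0735]
tool_rot: [-2.276, -2.165, -0.0]
force: [-2.1, -1.7, -0.4]
width: -0.0003
```

Run:
```python
from h import *
go()
im,d=snap('side','36'); crop(im,'s36',240,350,150,260,6)
```

```text
{'jaw': np.float64(-2.84), 'tcp': array([0.6403, 0.0497, 0.0735]), 'w': -0.0003, 'F': array([-2.1, -1.7, -0.4]), 't': 51.1}
```

View pics/s36.png

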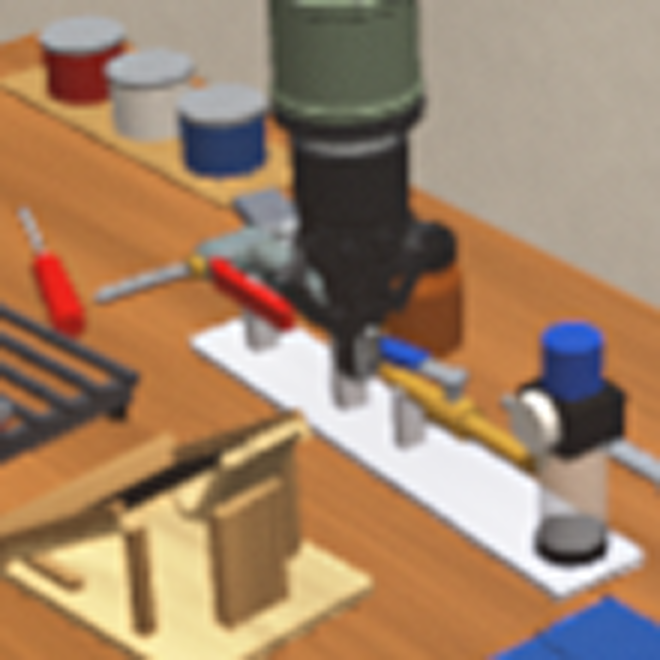

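apply_moves(motion=[[0.2,0.3,0,0,0],[0.3,0.6,0,0,0],[0.4,0.9,0,0,0],[0.4,1.1,0,0,0],[0.4,1.3,0,0,0]])

```text
t: 51.65
ee_pos: [0.653, 0.052, 0.0736]
tool_rot: [-2.276, -2.165, 0.0]
force: [-2.5, 1.3, -0.4]
width: 0.0
```

apply_moves(motion=[[0,0,0,0,0],[0,0.1,0,0,0],[0,0.2,0,0,0],[0,0.3,0,0,0],[0,0.3,0,0,0]])

```text
t: 52.15
ee_pos: [0.656, 0.052, 0.0736]
tool_rot: [-2.276, -2.165, -0.0]
force: [-2.3, 0.6, 1.3]
width: 0.0
```

Run:
```python
from h import *
go()
```

```text
{'jaw': np.float64(-2.86), 'tcp': array([0.656 , 0.052 , 0.0736]), 'w': 0.0, 'F': array([-2.3,  0.6,  1.3]), 't': 52.15}
```

apply_moves(motion=[[0,0.1,0,0,0],[0,0.2,0,0,0],[0,0.3,0,0,0],[0,0.3,0,0,0],[0,0.3,0,0,0]])

```text
t: 52.65
ee_pos: [0.6567, 0.052, 0.0733]
tool_rot: [-2.274, -2.164, 0.005]
force: [-17.8, 2.0, 9.1]
width: -0.0001
```

apply_moves(motion=[[0,-1,0,0,0],[0,-2,-1,0,0],[0,-4,-5,0,0],[0,-8,-7,0,0],[0,-13,-7,0,0]])

```text
t: 53.15
ee_pos: [0.5297, 0.0583, 0.1467]
tool_rot: [2.275, 2.162, 0.008]
force: [1.0, 0.4, 0.0]
width: -0.0006
```

Run:
```python
from h import *
im,d=snap('top','37'); crop(im,'t37',185,345,170,225,5)
go()
hsv=cv2.cvtColor(im,cv2.COLOR_RGB2HSV).astype(int)
m=(abs(hsv[...,0]-112)<12)&(hsv[...,1]>120); b=np.zeros_like(m); b[175:215,255:295]=1; m&=b
ys,xs=np.where(m); Q=np.array([atz('top',(x,y),.091)[:2] for x,y in zip(xs,ys)])*1000
rc=cv2.minAreaRect(Q.astype(np.float32)); print(len(xs),rc)
```

```text
{'jaw': np.float64(-2.81), 'tcp': array([0.5186, 0.0577, 0.1441]), 'w': 0.0002, 'F': array([-3.4,  0.9,  0.6]), 't': 53.2}
54 ((674.6991577148438, 41.43281173706055), (37.1870231628418, 8.600068092346191), 88.10417175292969)
```

View pics/t37.png

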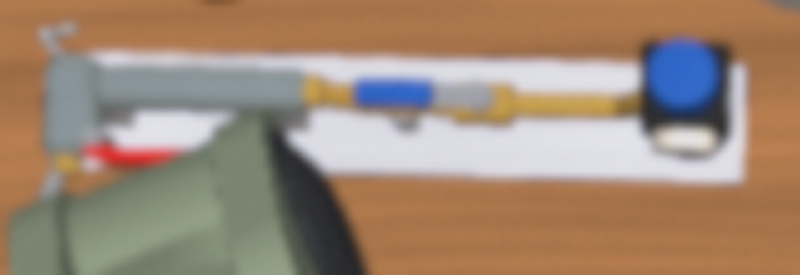

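The valve is fully open: force rose at the stop and the grip lies along the pipe at crop (395,92). Now to the lever.

apply_moves(motion=[[2,1,0,0,0],[4.5,3,0,0,0],[7,5,0,0,0],[8.4,6.5,1,0,0],[8.4,6.5,2,0,0]])

```text
t: 53.7
ee_pos: [0.5996, 0.1411, 0.1241]
tool_rot: [2.274, 2.167, 0.004]
force: [0.1, -0.4, -0.2]
width: 0.0001
```

Run:
```python
from h import *
go([.602,.145,.070],-2.8)
```

```text
{'shift_cm': array([0.39, 0.21, 5.41]), 'jaw': np.float64(-2.76), 'roll': np.float64(0.001), 'q7': np.float64(-0.52), 'tcp': array([0.5996, 0.1411, 0.1241]), 'w': 0.0001, 'F': array([ 0.1, -0.4, -0.2]), 't': 53.7}
```

apply_moves(motion=[[0.4,0,1.5,0,0],[0.4,0.2,3.5,0,0],[0.4,0.2,5,0,0],[0.4,0.2,5.4,0,0],[0.4,0.2,5.4,0,0]])

```text
t: 54.2
ee_pos: [0.5999, 0.1424, 0.0692]
tool_rot: [-2.276, -2.165, 0.001]
force: [-0.5, -0.3, -0.1]
width: -0.0
```

Run:
```python
from h import *
go([.624,.145,.070],-2.8)
im,d=snap('side','38'); crop(im,'s38',220,330,140,250,6)
```

```text
{'shift_cm': array([ 0.38,  2.4 , -0.08]), 'jaw': np.float64(-2.88), 'roll': np.float64(-0.001), 'q7': np.float64(-0.54), 'tcp': array([0.5999, 0.1424, 0.0692]), 'w': -0.0, 'F': array([-0.5, -0.3, -0.1]), 't': 54.2}
```

View pics/s38.png

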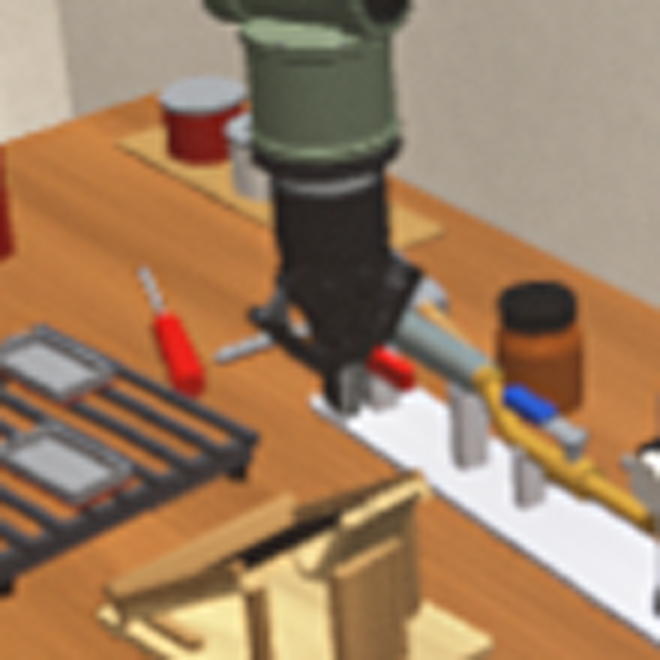

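apply_moves(motion=[[0.2,0.6,0,0,0],[0.3,1.2,0,0,0],[0.3,1.6,0,0,0],[0.3,1.8,0,0,0],[0.3,1.8,0,0,0]])

```text
t: 54.75
ee_pos: [0.6188, 0.1448, 0.0696]
tool_rot: [2.277, 2.165, 0.0]
force: [0.0, -0.4, -0.1]
width: -0.0003
```

apply_moves(motion=[[0,0.1,0,0,0],[0,0.2,0,0,0],[0,0.3,0,0,0],[0,0.3,0,0,0],[0,0.3,0,0,0]])

```text
t: 55.25
ee_pos: [0.6214, 0.1447, 0.0696]
tool_rot: [-2.276, -2.165, 0.0]
force: [0.6, 0.9, -0.7]
width: -0.0
```

apply_moves(motion=[[0,0.1,0,0,0],[0,0.2,0,0,0],[0,0.3,0,0,0],[0,0.3,0,0,0],[0,0.3,0,0,0]])

```text
t: 55.75
ee_pos: [0.6242, 0.1445, 0.0695]
tool_rot: [-2.276, -2.165, 0.001]
force: [-3.0, -0.3, 0.5]
width: 0.0001
```

Contact with the lever at x about 0.623, force 3 N. I'll step in until the force starts to rise at the pressure point.

apply_moves(motion=[[0,0.1,0,0,0],[0,0.2,0,0,0],[0,0.3,0,0,0],[0,0.4,0,0,0],[0,0.4,0,0,0]])

```text
t: 56.25
ee_pos: [0.6284, 0.1439, 0.0694]
tool_rot: [2.277, 2.165, -0.001]
force: [-5.1, -3.8, 0.5]
width: 0.0004
```

apply_moves(motion=[[0,0.1,0,0,0],[0,0.2,0,0,0],[0,0.2,0,0,0],[0,0.2,0,0,0],[0,0.2,0,0,0]])

```text
t: 56.75
ee_pos: [0.6302, 0.1436, 0.0694]
tool_rot: [-2.277, -2.165, 0.002]
force: [-5.6, -4.2, 1.8]
width: -0.0002
```

apply_moves(motion=[[0,0.05,0,0,0],[0,0.1,0,0,0],[0,0.1,0,0,0],[0,0.1,0,0,0],[0,0.1,0,0,0]])

```text
t: 57.25
ee_pos: [0.6311, 0.1435, 0.0694]
tool_rot: [-2.277, -2.165, 0.002]
force: [-6.0, -4.4, 1.0]
width: -0.0001
```

apply_moves(motion=[[0,0.05,0,0,0],[0,0.05,0,0,0],[0,0.05,0,0,0],[0,0.05,0,0,0],[0,0.05,0,0,0]])

```text
t: 57.75
ee_pos: [0.6316, 0.1434, 0.0694]
tool_rot: [2.277, 2.165, -0.002]
force: [-5.2, -4.1, 0.8]
width: 0.0002
```

apply_moves(motion=[[0,0.05,0,0,0],[0,0.05,0,0,0],[0,0.05,0,0,0],[0,0.05,0,0,0],[0,0.05,0,0,0]])

```text
t: 58.25
ee_pos: [0.6321, 0.1434, 0.0694]
tool_rot: [2.277, 2.165, -0.002]
force: [-5.6, -4.2, 0.7]
width: -0.0004
```

apply_moves(motion=[[0,0.05,0,0,0],[0,0.05,0,0,0],[0,0.05,0,0,0],[0,0.05,0,0,0],[0,0.05,0,0,0]])

```text
t: 58.75
ee_pos: [0.6326, 0.1433, 0.0694]
tool_rot: [2.277, 2.165, -0.002]
force: [-6.1, -5.3, 0.8]
width: 0.0002
```

apply_moves(motion=[[0,0.05,0,0,0],[0,0.05,0,0,0],[0,0.05,0,0,0],[0,0.05,0,0,0],[0,0.05,0,0,0]])

```text
t: 59.25
ee_pos: [0.633, 0.1433, 0.0693]
tool_rot: [-2.277, -2.165, 0.003]
force: [-5.4, -4.2, 1.9]
width: 0.0001
```

apply_moves(motion=[[0,0.05,0,0,0],[0,0.05,0,0,0],[0,0.05,0,0,0],[0,0.05,0,0,0],[0,0.05,0,0,0]])

```text
t: 59.75
ee_pos: [0.6332, 0.1432, 0.0692]
tool_rot: [-2.276, -2.164, 0.004]
force: [-8.8, -5.5, 1.8]
width: 0.0004
```

apply_moves(motion=[[0,0.05,0,0,0],[0,0.05,0,0,0],[0,0.05,0,0,0],[0,0.05,0,0,0],[0,0.05,0,0,0]])

```text
t: 60.25
ee_pos: [0.6333, 0.1432, 0.0691]
tool_rot: [-2.276, -2.164, 0.005]
force: [-10.5, -5.5, 2.5]
width: -0.0002
```

The pressure point shows clearly: force rises from 6 to 10.5 N with no travel, and the soft stage has been held for over a second. Now through to full.

apply_moves(motion=[[0,0.2,0,0,0],[0,0.4,0,0,0],[0,0.6,0,0,0],[0,0.8,0,0,0],[0,0.8,0,0,0]])

```text
t: 60.75
ee_pos: [0.6405, 0.1426, 0.0688]
tool_rot: [-2.275, -2.164, 0.008]
force: [-16.8, -6.1, 4.6]
width: -0.0001
```

apply_moves(motion=[[0,0,0,0,0],[0,0.05,0,0,0],[0,0.1,0,0,0],[0,0.1,0,0,0],[0,0.1,0,0,0]])

```text
t: 61.25
ee_pos: [0.6411, 0.1426, 0.0687]
tool_rot: [-2.275, -2.164, 0.008]
force: [-17.7, -5.7, 4.5]
width: -0.0
```

The force is 17 N and travel is 8 mm past the pressure point, so this is full stage. Hold for about two seconds.

apply_moves(motion=[[0,0,0,0,0],[0,0,0,0,0],[0,0,0,0,0],[0,0,0,0,0],[0,0,0,0,0]])

```text
t: 61.75
ee_pos: [0.6411, 0.1425, 0.0688]
tool_rot: [-2.275, -2.164, 0.008]
force: [-16.6, -5.8, 4.0]
width: -0.0001
```

apply_moves(motion=[[0,0,0,0,0],[0,0,0,0,0],[0,0,0,0,0],[0,0,0,0,0],[0,0,0,0,0]])

```text
t: 62.25
ee_pos: [0.6412, 0.1426, 0.0688]
tool_rot: [-2.275, -2.163, 0.008]
force: [-16.7, -5.7, 4.5]
width: -0.0003
```

apply_moves(motion=[[0,0,0,0,0],[0,0,0,0,0],[0,0,0,0,0],[0,0,0,0,0],[0,0,0,0,0]])

```text
t: 62.75
ee_pos: [0.6412, 0.1425, 0.0688]
tool_rot: [-2.275, -2.163, 0.008]
force: [-17.3, -4.9, 5.5]
width: -0.0002
```

Run:
```python
from h import *
go()
im,d=snap('side','40'); crop(im,'s40',180,330,140,260,5)
```

```text
{'jaw': np.float64(-2.88), 'tcp': array([0.6412, 0.1425, 0.0688]), 'w': -0.0002, 'F': array([-17.3,  -4.9,   5.5]), 't': 62.75}
```

View pics/s40.png

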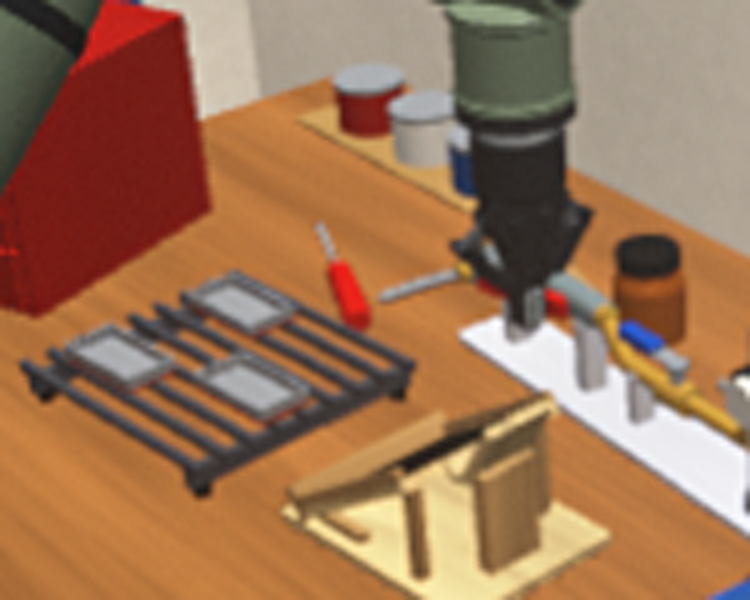

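About 2.1 s at full, and the covers have not moved. Let the lever go and go over to the +x side of the valve handle.

apply_moves(motion=[[0,-1.5,0,0,0],[0,-3,0,0,0],[0,-4,-2,0,0],[-2,-4,-6,0,0],[-5,-3,-9,0,0]])

```text
t: 63.3
ee_pos: [0.6108, 0.097, 0.1617]
tool_rot: [-2.272, -2.169, -0.003]
force: [0.5, -0.4, -0.0]
width: 0.0002
```

Run:
```python
from h import *
go([.710,.054,.158],-2.8)
```

```text
{'shift_cm': array([-3.84, 10.1 ,  0.38]), 'jaw': np.float64(-2.65), 'roll': np.float64(0.003), 'q7': np.float64(-0.43), 'tcp': array([0.6108, 0.097 , 0.1617]), 'w': 0.0002, 'F': array([ 0.5, -0.4, -0. ]), 't': 63.3}
```

apply_moves(motion=[[-2,1,0,0,0],[-4,4,0,0,0],[-4,7.5,0,0,0],[-4,10.1,0,0,0],[-4,10.1,0,0,0]])

```text
t: 63.8
ee_pos: [0.7125, 0.0497, 0.1591]
tool_rot: [2.277, 2.163, 0.003]
force: [-0.4, 0.4, -0.8]
width: -0.0002
```

Run:
```python
from h import *
go([.710,.054,.073],-2.8)
im,d=snap('side','41'); crop(im,'s41',220,360,130,250,5)
```

```text
{'shift_cm': array([ 0.41, -0.29,  8.61]), 'jaw': np.float64(-2.92), 'roll': np.float64(-0.002), 'q7': np.float64(-0.32), 'tcp': array([0.7125, 0.0497, 0.1591]), 'w': -0.0002, 'F': array([-0.4,  0.4, -0.8]), 't': 63.8}
```

View pics/s41.png

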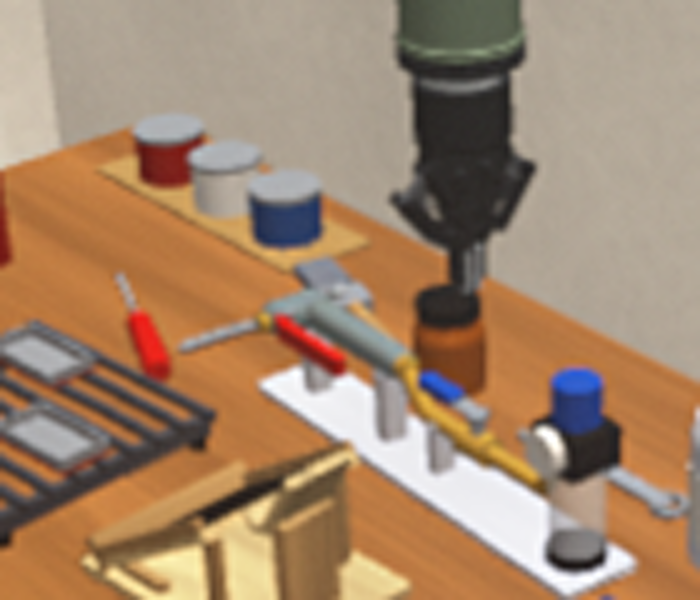

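Run:
```python
from h import *
P=np.load('pics/P33.npy')
for p in [(225,157),(222,150),(228,165),(238,155)]: print(p,np.round(P[p[1],p[0]]*1000))
for x in env.find_in('top','screw_jar')[:2]: print(x)
```

```text
(225, 157) [771. 152.  87.]
(222, 150) [ 430. -174. 1379.]
(228, 165) [754. 150.  60.]
(238, 155) [800. 135.  -6.]
{'centre': [227.6, 157.5], 'score': 0.66}
```

The jar is at (0.771, 0.152) and 87 mm high, clear of the gripper. Lower.

apply_moves(motion=[[0.3,0,3,0,0],[0.3,0,6,0,0],[0.3,0,8,0,0],[0.3,0,8.6,0,0],[0.3,0,8.6,0,0]])

```text
t: 64.4
ee_pos: [0.7095, 0.0534, 0.0735]
tool_rot: [-2.276, -2.165, 0.001]
force: [-0.0, 0.6, 0.0]
width: 0.0002
```

Run:
```python
from h import *
go()
ax=np.array([.675,-.001]); a=np.radians(-2.8); ex=np.array([np.cos(a),np.sin(a)]); ey=np.array([-np.sin(a),np.cos(a)])
s=env.observe(); M=R.from_rotvec(s['tool_rot']).as_matrix()
for ph in range(90,-9,-10):
    f=np.radians(ph); h=-ex*np.cos(f)+ey*np.sin(f); m=ex*np.sin(f)+ey*np.cos(f)
    p=ax+.055*h+(.008+.011*np.cos(f)+.0125*np.sin(f))*m
    print(ph,np.round(p,4),np.round(M.T@(np.array([*p,s['ee_pos'][2]])-s['ee_pos'])*100,2)[:2])
```

```text
{'jaw': np.float64(-2.85), 'tcp': array([0.7095, 0.0534, 0.0735]), 'w': 0.0002, 'F': array([-0. ,  0.6,  0. ]), 't': 64.4}
90 [0.6982 0.0529] [-0.1  -1.13]
80 [0.6902 0.0564] [ 0.2  -1.95]
70 [0.6812 0.0585] [ 0.37 -2.85]
60 [0.6715 0.059 ] [ 0.38 -3.83]
50 [0.6614 0.0577] [ 0.19 -4.83]
40 [0.6513 0.0543] [-0.19 -5.82]
30 [0.6416 0.0488] [-0.8  -6.76]
20 [0.6331 0.0412] [-1.6  -7.58]
10 [0.626  0.0317] [-2.58 -8.23]
0 [0.621  0.0207] [-3.71 -8.68]
```

apply_moves(motion=[[0,-0.8,0,0,0],[0.1,-1.5,0,0,0],[0.3,-2.4,0,0,0],[0.4,-3.3,0,0,0],[0.3,-4.3,0,0,0]])

```text
t: 64.9
ee_pos: [0.6666, 0.0589, 0.0741]
tool_rot: [2.275, 2.166, 0.001]
force: [1.9, -0.7, -0.8]
width: 0.0001
```

apply_moves(motion=[[-0.3,-0.9,0,0,0],[-0.8,-1.9,0,0,0],[-1.6,-2.8,0,0,0],[-2.4,-3.5,0,0,0],[-3.1,-4,0,0,0]])

```text
t: 65.4
ee_pos: [0.6251, 0.0286, 0.0737]
tool_rot: [2.277, 2.165, 0.0]
force: [1.8, 1.9, 0.1]
width: 0.0003
```

Run:
```python
from h import *
go([.6195,.019,.0735])
im,d=snap('side','42'); crop(im,'s42',240,350,150,260,6)
```

```text
{'shift_cm': array([-0.99, -0.51,  0.02]), 'jaw': np.float64(-2.88), 'tcp': array([0.6251, 0.0286, 0.0737]), 'w': 0.0003, 'F': array([1.8, 1.9, 0.1]), 't': 65.4}
```

View pics/s42.png

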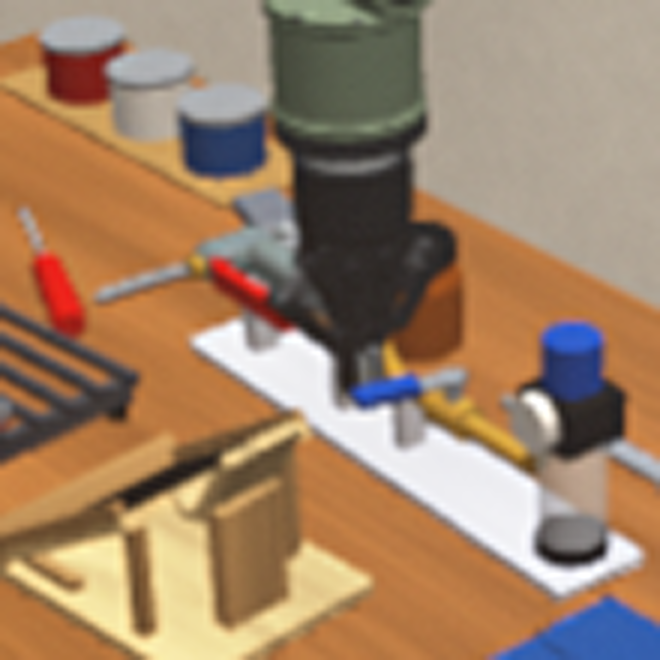

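Nearly shut. Push on to the stop.

apply_moves(motion=[[-0.3,-0.2,0,0,0],[-0.6,-0.4,0,0,0],[-0.9,-0.5,0,0,0],[-1.1,-0.5,0,0,0],[-1.1,-0.5,0,0,0]])

```text
t: 65.95
ee_pos: [0.62, 0.0183, 0.0735]
tool_rot: [-2.276, -2.165, 0.001]
force: [0.6, 0.3, -0.8]
width: 0.0001
```

apply_moves(motion=[[-0.1,0,0,0,0],[-0.2,0,0,0,0],[-0.3,0,0,0,0],[-0.3,0,0,0,0],[-0.3,0,0,0,0]])

```text
t: 66.45
ee_pos: [0.62, 0.0176, 0.0735]
tool_rot: [-2.274, -2.166, -0.002]
force: [-0.7, 11.0, -0.6]
width: 0.0
```

At the stop (11 N). Retreat and check everything.

apply_moves(motion=[[1,0,0,0,0],[2,0,-2,0,0],[2,-1,-6,0,0],[0,-4,-10,0,0],[-4,-8,-12,0,0]])

```text
t: 66.95
ee_pos: [0.5481, -0.0102, 0.1913]
tool_rot: [2.271, 2.167, 0.005]
force: [-0.1, -1.4, 0.7]
width: 0.0
```

apply_moves(motion=[[-5,-1,0,0,0],[-10,-2,0,0,0],[-15,-3,0,0,0],[-20,-3,0,0,0],[-20,-3,0,0,0]])

```text
t: 67.45
ee_pos: [0.5059, -0.2169, 0.1888]
tool_rot: [2.283, 2.155, -0.003]
force: [-0.4, 0.5, 0.1]
width: 0.0001
```

Run:
```python
from h import *
im,d=snap('top','50'); crop(im,'t50',100,370,140,320,2.9)
im2,d2=snap('side','50'); crop(im2,'s50',150,350,150,290,4)
P=cloud('top',d); go()
hsv=cv2.cvtColor(im,cv2.COLOR_RGB2HSV).astype(int)
m=(hsv[...,1]<60)&(hsv[...,2]>125); b=np.zeros_like(m); b[225:318,125:215]=1; m&=b
m=cv2.morphologyEx(m.astype(np.uint8),cv2.MORPH_OPEN,np.ones((5,5))); m=cv2.erode(m,np.ones((5,5)))
n,l,st,c=cv2.connectedComponentsWithStats(m)
for i in range(1,n):
    q=P[l==i]; q=q[abs(q[:,2]-np.median(q[:,2]))<.006]; A=np.c_[q[:,:2],np.ones(len(q))]; f=np.linalg.lstsq(A,q[:,2],rcond=None)[0]
    p=q.mean(0)-[.4505,.322,0]; a=np.radians(5.5)
    print('gx,gy',np.round([1000*(p[0]*np.cos(a)+p[1]*np.sin(a)),1000*(-p[0]*np.sin(a)+p[1]*np.cos(a))],1),'z',round(np.median(q[:,2]),4),'tilt deg',round(np.degrees(np.hypot(f[0],f[1])),1))
def comp(m,box,z,name):
    b=np.zeros_like(m); b[box[2]:box[3],box[0]:box[1]]=1; m=(m&b)
    ys,xs=np.where(m); Q=np.array([atz('top',(x,y),z)[:2] for x,y in zip(xs,ys)])*1000
    rc=cv2.minAreaRect(Q.astype(np.float32)); print(name,len(xs),np.round(rc[0],1),np.round(rc[1],1),round(rc[2],1))
comp((abs(hsv[...,0]-112)<12)&(hsv[...,1]>120),(262,292,180,220),.091,'blue grip')
comp(((hsv[...,0]<8)|(hsv[...,0]>172))&(hsv[...,1]>110),(195,245,190,212),.095,'lever')
```

```text
{'jaw': np.float64(-3.02), 'tcp': array([ 0.5072, -0.2115,  0.1887]), 'w': -0.0, 'F': array([-0.5,  0.8,  0.4]), 't': 67.55}
gx,gy [67.3 57.4] z 0.0396 tilt deg 0.4
gx,gy [-12.4 -62.3] z 0.0395 tilt deg 1.7
gx,gy [-56.1  59.3] z 0.0395 tilt deg 0.8
blue grip 61 [626.2  -1.9] [11.3 39.8] 89.0
lever 125 [642.5 171.2] [92.3 11.5] 88.1
```

View pics/t50.png

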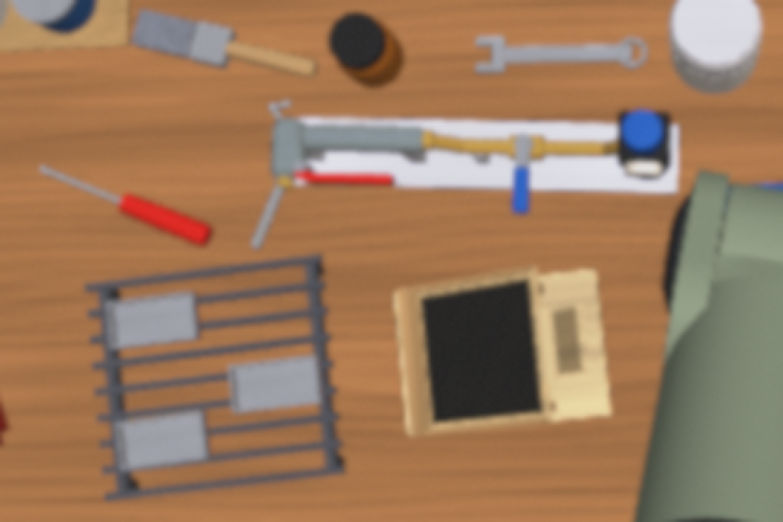

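View pics/s50.png

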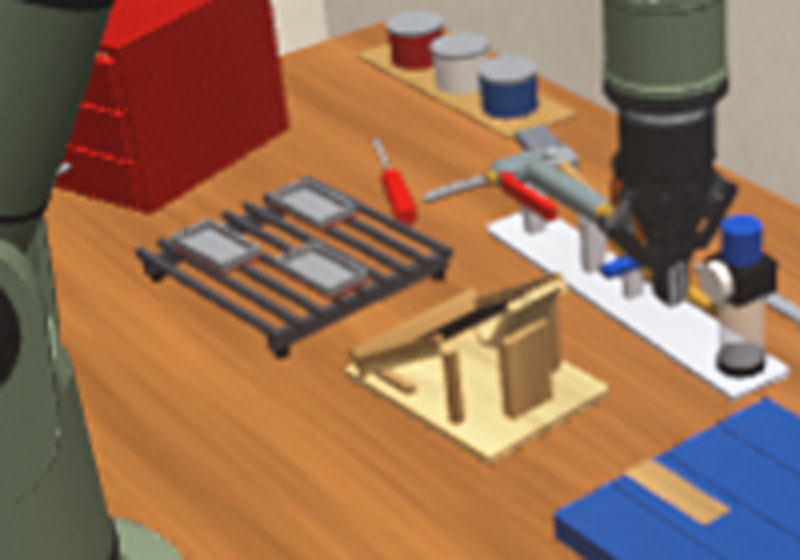

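All checks are good: covers flat (0.4–1.7°) and inside the grille, lever back exactly where it started, valve handle across the pipe, gripper clear. Handing in.

Run:
```python
from rig import env
print(env.hand_in())
```

```text
the job is handed in; nothing more can be done
None
```

I turned all three red covers on the ramp and laid them hollow side up on the grille. I then opened the valve, held the lever on soft and then on full, let it go and shut the valve, and handed the job in at about 68 s.

- **Turning:** each cover was laid across the back rest so it tipped into the V seat, then pushed over and picked up from the foot of the slope.
- **Knocked cover:** the first cover was knocked aside on the grille partway through. It stayed flat, and I moved it back well inside the outline.
- **Air:** the soft stage was held for over a second. The force then rose from 6 to 10.5 N at the pressure point. Full was held for about 2.1 s at 17 N, 8 mm past that point.
- **Last checks:**
  - Covers: flat within 0.4–1.7°, centres at least 50 mm inside the grille's edges in x and 60 mm in y.
  - Lever: measured the same as at the start.
  - Valve: the handle is across the pipe; its grip measured about 3 mm from where it started, well within "shut".
  - Robot: the gripper touches nothing.
  - Bystanders: none was touched. Those in the last picture stand where they were; the strap hinge and sanding block were outside that crop.
- **Failed or disagreeing checks:**
  - An early tilt reading on the covers came out as nonsense because of stray depth points; filtering those points gave the values above.
  - The network's hits for the lever, seat and crest were partly wrong, so I used depth, colour and contact force for those instead.

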